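Put the fallen carver's mallet back in its rack

ROBOT

A 7-joint arm with a two-finger parallel gripper is mounted at the origin on the work surface. World frame = base frame: x ahead of the robot, y to its left, z up, the work surface at z = 0. Lengths are in m, angles in rad, forces in N, time in s.
With the tool pointing down it reaches from about 0.425 to 0.875 m from the base axis. Payload 4.7 kg.
Tool frame: the origin (TCP) lies between the finger pads; the fingertips stand 11 mm ahead of it and the grasp point (between the pads) lies 8 mm behind it; z points along the fingers, y is the line along which they close (so a half turn about z gives the same grasp; the last joint's range is limited). The gripper opens to 87 mm and grips with 3 to 60 N. Pads are 19 mm wide; open, the fingers measure 117 mm over their backs; the gripper's body (75 mm by 190 mm) begins 51 mm behind the grasp point.
Start: joints at [1.125, 0.321, -0.07, 1.45, 0.023, 1.371, -0.057], TCP at [0.288, -0.583, 0.208] pointing down, gripper open.
Joint ranges: [-2.86, 2.86], [-0.3, 2.09], [-1.38, 1.24], [0.06, 2.45], [-1.56, 4.7], [0.09, 2.05], [-2.69, 2.69]. Speed limits (rad/s): [2.57, 2.57, 3.14, 3.14, 3.14, 3.14, 3.14].

INTERFACE

Orientations are given as a rotation vector (axis times angle).
In Python, from bench import ctrl gives the robot as it stands. The module is installed in compiled form; this text tells all that it offers.
- The arm moves only by the shell command python3 -m inch 'ROWS' [FORCE]. ROWS is JSON, a list of rows, each an object with "slide": the shift along the tool's x, y, z scaled (see below), a list of three; "angular": the turn, a rotation vector about the tool's x, y, z scaled (see below), a list of three; "claw": the opening, from -1 (shut) to 1 (fully open). In form: [{"slide": [tx, ty, tz], "angular": [rx, ry, rz], "claw": claw}, ...]. A call has 1 to 10 rows; each row is the pose to reach, as a shift and turn from the pose commanded when the call began, along the tool's axes at that moment; what a row does not reach only later rows make up. The controller multiplies each number of a shift by 0.25 m and each number of a turn by 30 degrees. A row lasts 1/10 s, in which the tool goes at most 50 mm and 8.59 degrees, less where a joint would pass 70% of its speed; a pose out of reach is approached as far as the arm can. A call with a number of a shift or a turn outside -1 to 1 is refused whole. A call with a gripper value outside its range is refused whole. The fingers move at their own pace and stop on an object; FORCE is the grip in N (left out, the last holds). Time passes only in rows, so rows that repeat a pose let the fingers close. It gives the time, the measured TCP pose, the force, the opening and the grip force at its end, in the units of the state.
- ctrl.get_state(): the state, without advancing time (a new reading comes with each control period).
- ctrl.get_image(name): name is "scene" or "top" or "wrist"; returns a dict with "color" (480x640x3 uint8, red, green, blue), "depth" (480x640 float32, m along the optical axis (not along the pixel's ray), 0 where there is no reading), "camera_matrix" (3x3 intrinsics, pixels), "extrinsics" (4x4, takes a point from camera to world coordinates); the wrist camera has in their place "tool_from_camera" (4x4, takes a point from camera to tool coordinates, whose origin is the TCP and whose axes are the flange's). Camera axes: x right, y up, looking along -z (the intrinsics and any distortion apply to the point x, -y, -z); pixel columns grow to the right and rows downward; lengths in m; the calibration is good to about 2 mm. The wrist camera is an equidistant fisheye: a pixel r from the principal point sees the ray r / f radians off the axis. A picture is of the moment at which its call begins: read the wrist's pose just before it.
- ctrl.close_job(): hands the job in; it is judged then, once.
Trained networks look in the newest picture that a camera, given by its name, has taken for a name from the list of things; names that differ only in an ending like _2 or _b are one class to them, and where a whole thing is asked for, a point or a joint stands for the part that bears it (a point fixed in the world has none). Each returns a list of dicts, best first, with "confidence" (0 to 1); they miss things now and then, are a little off and sometimes report something else, mostly with a low value. They report only what shows in the picture. A call takes as long as a camera call. They do not tell look-alikes from the thing itself.
- ctrl.find_in(query, camera): "bbox" ([centre column, centre row, width, height] in pixels, round what is visible of it).
- ctrl.outline_of(query, camera): "mask" (480x640 bool, what is visible of it) and "bbox" ([centre column, centre row, width, height] in pixels, round what is visible of it).
The state is a dict: "time": time; "joint_positions": joint angles; "qd": joint speeds; "joint_torque": joint torques, N m; "position": TCP position; "tool_rot": TCP orientation; "ft_force": force on the tool from outside, world axes, zero at the start; "torque": the same for the moment, N m; "grip_width": opening from 0.0 (shut) to 1.0 (fully open); "grip_force": force on a finger pad.
Only numpy, scipy, OpenCV 4.12 (cv2) and the standard library are available. Lean on these libraries where they do the work, as an engineer would, in place of code of your own. Each camera call takes 0.05 s, during which the arm holds its last target. There are 200 camera calls.

TASK

A carver's mallet has fallen over on the bench. Stand it upright on its head on the bare bench and let go of it, then take it again and stand it squarely on the leather pad in the rack's one empty place, without knocking or shifting its neighbours. Last, swing the keeper bar shut across the front of the rack until it has snapped fully home past its catch.

Things in the scene. Friction and masses are not known exactly. Their poses are not given: they have to be found in the camera images.
- mallet: Fallen turned mallet of pale wood, 170 mm long, 0.2 to 0.4 kg, on its side at the start. Origin: centre of its flat striking face; z runs from there to the handle's end (up when it stands on its head). Head: 64 mm across at the face, tapering to 52 mm at z = 78 mm, ending at 89 mm; handle 26 mm in diameter from 89 to 150 mm, then an end bead 30 mm in diameter.
- pad: Round tan leather pad, 68 mm in diameter, 3 mm thick, fixed on the rack's floor: the mallet's empty place. Origin: centre of its underside (on the rack's floor, 15 mm above the bench); its top is 3 mm higher.
- rack: Fixed wooden rack. Origin: centre of its row of four places (74 mm apart along y), at bench height; x points away from the robot. Floor 15 mm thick, x = -60 to 50, y = -185 to 185 mm. Heights above the bench: back rail (x = 38 to 50 mm) 60 mm, end cheeks 45 mm, front corner posts of the keeper bar: hinge (+y) 69 mm, sprung catch ball (-y) 66 mm.
- fatmallet: Neighbour in the rack: stubby mallet standing on its head, 142 mm tall, head 60 mm in diameter and 68 mm high, handle 22 mm. Origin: centre of its foot.
- oil: Neighbour in the rack: amber oil bottle, 56 mm in diameter, 155 mm tall. Origin: centre of its foot.
- waxjar: Neighbour in the rack: wax jar with steel lid, 60 mm in diameter, 85 mm tall. Origin: centre of its foot.
- keeper (a joint): Angle (rad) of the dark wooden keeper bar about its upright hinge at the rack's front left post. 0: shut, pointing to the rack's -y along the row's front; grows as it swings out towards the robot and round to the left, to 2.7. Bar 14 mm thick, 70 to 86 mm above the bench, 342 mm long from the hinge. Stays where left; a sprung catch resists between 0.07 and 0.04 and holds it shut below.
- keeper_hinge (a point): Point on the keeper bar's hinge axis, 78 mm above the bench.
- keeper_knob (a point): Centre of the top end of the upright round grip on the keeper bar, 20 mm in diameter, standing 74 mm above the bar (86 to 160 mm above the bench), 168 mm from the hinge axis. This point is its top, 160 mm above the bench.
- keeper_tip (a point): Free end of the keeper bar, 342 mm from the hinge axis, 78 mm above the bench.
There are look-alikes about, which are no part of the job. Of the things that look like the mallet, the smaller one is meant.

How it is judged:
On the way, in this order (a step that is already met when the one before it is completed fails the run):
1. the mallet stands upright on its head on the bare bench, let go (angle between mallet's own z axis and vertical below 0.1 rad and height (world z) of mallet below 0.006 m and contact force between the fingers and mallet below 0.1 N), for 0.2 s.
2. the mallet stands upright on the leather pad in the rack, let go (angle between mallet's own z axis and vertical below 0.1 rad and horizontal distance between mallet and pad below 0.012 m and z of mallet in the frame of pad between -0.002 and 0.008 m and contact force between the fingers and mallet below 0.1 N), for 0.2 s.
3. the keeper bar is shut past its catch (value of joint keeper below 0.025 rad), for 0.2 s.
At the end, for the whole second after the job is handed in: The mallet stands upright (within 0.1 rad) on the pad, its foot centred on it within 12 mm, at rest and let go; the keeper bar is shut past its catch (joint below 0.025 rad); the three neighbours stand upright within 0.15 rad (all of step 2 and value of joint keeper below 0.025 rad and linear speed of mallet below 0.02 m/s and angle between each of fatmallet, oil, waxjar's own z axis and vertical below 0.15 rad); the robot touches nothing.
It fails at once if the stubby mallet in the rack is knocked over or shifted more than 25 mm (distance of fatmallet from where it was at the start of the episode above 0.025 m or angle between fatmallet's own z axis and vertical above 0.4 rad).
It fails at once if the oil bottle in the rack is knocked over or shifted more than 25 mm (distance of oil from where it was at the start of the episode above 0.025 m or angle between oil's own z axis and vertical above 0.4 rad).
It fails at once if the wax jar in the rack is knocked over or shifted more than 25 mm (distance of waxjar from where it was at the start of the episode above 0.025 m or angle between waxjar's own z axis and vertical above 0.4 rad).
It also fails if it takes over 72 s, if anything falls off the work surface, if the arm or the gripper's body presses on something with over 40 N, if the wrist force passes 120 N, or if a joint passes its speed limit or range.

## Working session

There is one attempt and no reset: what is moved stays moved. The work goes in short steps, Python scripts to look and compute and a shell command to move; the robot and the scene stay as the last step left them, time stands still between calls to the robot, and variables do not carry over. Pictures are saved under pics/ and viewed, at most 13 in all, crops included, and the job is handed in when it is done.

```bash
mkdir -p pics; cat > h.py <<'E'
import numpy as np, cv2
from scipy.spatial.transform import Rotation as R
from bench import ctrl
def pts(im):
    d=im['depth'];K=np.array(im['camera_matrix']);E=np.array(im['extrinsics'])
    v,u=np.mgrid[:480,:640]
    c=np.stack([(u-K[0,2])/K[0,0]*d,-(v-K[1,2])/K[1,1]*d,-d,np.ones_like(d)],-1)
    return (c@E.T)[...,:3]
def save(im,n): cv2.imwrite('pics/'+n,im['color'][...,::-1])
def st():
    s=ctrl.get_state();return s
E
python3 - <<'E'
from h import *
s=st();print({k:np.round(v,3) for k,v in s.items()})
out=[]
for c in ['scene','top']:
    im=ctrl.get_image(c);out.append(im['color']);save(im,c+'0.png');np.savez(c+'0.npz',**im)
    P=pts(im)
    print(c,np.round(im['extrinsics'],3).tolist(),np.round(im['camera_matrix'],1).tolist())
    for q in ['mallet','pad','rack','fatmallet','oil','waxjar','keeper','keeper_knob','keeper_tip','keeper_hinge']:
        for r in ctrl.outline_of(q,c)[:3]:
            m=r['mask']&(im['depth']>0);p=P[m]
            if len(p)==0: continue
            print(q,round(r['confidence'],2),np.round(r['bbox']).astype(int).tolist(),np.round(np.median(p,0),3),np.round(np.percentile(p,2,0),3),np.round(np.percentile(p,98,0),3))
E
```

```text
{'time': np.float64(0.0), 'joint_positions': array([ 1.125,  0.322, -0.07 ,  1.452,  0.023,  1.371, -0.057]), 'qd': array([-0.   , -0.002, -0.001,  0.001, -0.001,  0.001, -0.002]), 'joint_torque': array([ 0.0000e+00, -4.9129e+01, -4.0400e-01, -3.1253e+01, -6.4000e-02,
        4.4000e-02,  0.0000e+00]), 'position': array([ 0.288, -0.582,  0.207]), 'tool_rot': array([-3.057e+00, -7.160e-01,  1.000e-03]), 'ft_force': array([-0.506, -0.612,  0.17 ]), 'torque': array([-0.03 ,  0.024, -0.033]), 'grip_force': np.float64(0.0), 'grip_width': np.float64(1.0)}
scene [[-0.776, -0.531, 0.339, 0.855], [0.63, -0.649, 0.427, 0.55], [-0.006, 0.545, 0.838, 1.031], [0.0, 0.0, 0.0, 1.0]] [[611.2, 0.0, 314.9], [0.0, 611.2, 237.7], [0.0, 0.0, 1.0]]
mallet 0.79 [276, 197, 64, 66] [ 0.455 -0.056  0.045] [ 0.429 -0.181  0.01 ] [ 0.483 -0.019  0.063]
mallet 0.61 [513, 271, 86, 102] [0.254 0.346 0.064] [0.082 0.306 0.012] [0.306 0.395 0.087]
pad 0.78 [182, 275, 16, 28] [ 0.692 -0.064  0.019] [ 0.667 -0.085  0.015] [ 0.708 -0.033  0.023]
pad 0.51 [277, 198, 59, 64] [ 0.455 -0.057  0.045] [ 0.431 -0.18   0.011] 
[... 1592 characters left out ...]
 0.018] [0.704 0.048 0.172]
waxjar 0.67 [427, 166, 31, 36] [ 0.664 -0.121  0.082] [ 0.643 -0.153  0.024] [ 0.699 -0.099  0.159]
waxjar 0.57 [325, 153, 24, 34] [0.684 0.092 0.099] [0.662 0.066 0.041] [0.713 0.119 0.105]
keeper 0.84 [255, 242, 82, 152] [0.498 0.229 0.086] [0.351 0.153 0.074] [0.648 0.308 0.161]
keeper 0.44 [337, 222, 251, 187] [0.653 0.027 0.019] [ 0.381 -0.191  0.001] [0.736 0.292 0.098]
keeper_knob 0.88 [254, 243, 84, 146] [0.496 0.23  0.086] [0.351 0.153 0.002] [0.648 0.309 0.161]
keeper_tip 0.74 [256, 242, 82, 155] [0.503 0.226 0.086] [0.353 0.153 0.003] [0.648 0.306 0.161]
keeper_hinge 0.73 [256, 242, 80, 150] [0.503 0.227 0.085] [ 0.353  0.154 -0.001] [0.646 0.306 0.161]
```

View pics/top0.png

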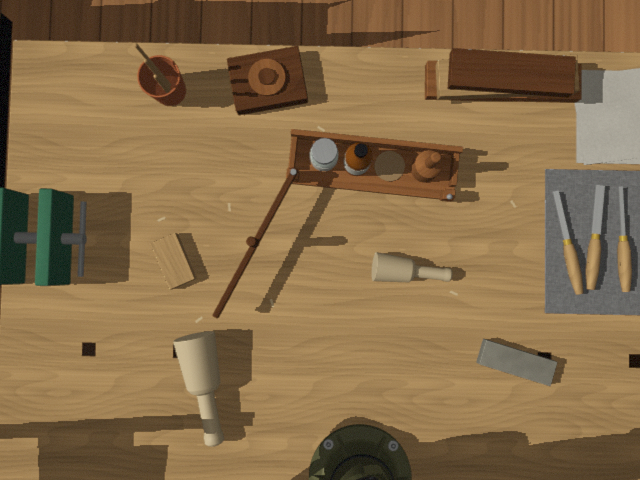

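```bash
python3 - <<'E'
from h import *
im=cv2.imread('pics/scene0.png'); cv2.imwrite('pics/c1.png',cv2.resize(im[140:360,130:570],(800,400),interpolation=cv2.INTER_CUBIC))
for c in ['top','scene']:
    im=dict(np.load(c+'0.npz'));P=pts(im)
    ok=(im['depth']>0)
    def reg(x0,x1,y0,y1,z0,z1): 
        return P[ok&(P[...,0]>x0)&(P[...,0]<x1)&(P[...,1]>y0)&(P[...,1]<y1)&(P[...,2]>z0)&(P[...,2]<z1)]
    p=reg(.39,.53,-.22,.0,.012,.08)
    # mallet profile along principal axis
    m=p[:,:2].mean(0);a=np.linalg.svd(p[:,:2]-m,full_matrices=False)[2][0];a*=np.sign(a[1])
    t=(p[:,:2]-m)@a;n=(p[:,:2]-m)@[-a[1],a[0]]
    print(c,'mallet',m,a,np.percentile(t,[0,1,99,100]))
    for b in np.arange(-.1,.1,.01):
        s=(t>b)&(t<b+.01)
        if s.sum()>5: print(round(b,3),s.sum(),np.round([n[s].min(),n[s].max(),p[s,2].max()],3))
    for nm,r in dict(oil=(.62,.74,-.02,.06,.155,.18),fat=(.62,.74,-.17,-.08,.14,.165),wax=(.62,.74,.06,.14,.09,.11),knob=(.4,.6,.15,.3,.14,.17),back=(.7,.8,-.2,.2,.05,.065)).items():
        q=reg(*r)
        if len(q): print(nm,len(q),np.round(np.r_[(q.min(0)+q.max(0))/2,np.median(q,0)],3))
    q=reg(.3,.68,.1,.33,.08,.092); m=q.mean(0);a=np.linalg.svd(q-m,full_matrices=False)[2][0]
    t=(q-m)@a;print('bar',m,a,m+a*t.min(),m+a*t.max())
E
```

```text
top mallet [ 0.44912714 -0.0853383 ] [0.08778228 0.99613968] [-0.10666179 -0.10159066  0.06531411  0.06646674]
-0.1 64 [-0.014  0.015  0.038]
-0.09 59 [-0.013  0.013  0.038]
-0.08 54 [-0.012  0.013  0.038]
-0.07 57 [-0.013  0.012  0.039]
-0.06 51 [-0.012  0.013  0.041]
-0.05 54 [-0.013  0.012  0.041]
-0.04 56 [-0.012  0.012  0.042]
-0.03 46 [-0.015  0.016  0.047]
-0.02 92 [-0.024  0.023  0.056]
-0.01 113 [-0.026  0.025  0.058]
-0.0 117 [-0.027  0.026  0.058]
0.01 112 [-0.028  0.027  0.063]
0.02 125 [-0.029  0.028  0.061]
0.03 125 [-0.03   0.029  0.064]
0.04 131 [-0.031  0.03   0.065]
0.05 129 [-0.032  0.03   0.067]
0.06 133 [-0.031  0.029  0.069]
oil 155 [0.68  0.021 0.166 0.679 0.021 0.169]
fat 114 [ 0.671 -0.128  0.151  0.67  -0.127  0.156]
wax 517 [0.691 0.092 0.098 0.691 0.092 0.1  ]
knob 88 [0.498 0.232 0.153 0.498 0.231 0.16 ]
back 1062 [ 0.723 -0.018  0.058  0.723 -0.019  0.059]
bar [0.49698004 0.23179748 0.08549902] [-0.88887684  0.45814328 -0.00164399] [0.68672919 0.13399732 0.08584997] [0.34332732 0.31099289 0.08521484]
scene mallet [ 0.45554766 -0.07291647] [0.08747967 0.9
[... 273 characters left out ...]
  0.052]
-0.03 83 [-0.021  0.026  0.055]
-0.02 93 [-0.022  0.027  0.058]
-0.01 97 [-0.022  0.025  0.061]
-0.0 109 [-0.023  0.033  0.06 ]
0.01 105 [-0.025  0.03   0.063]
0.02 116 [-0.025  0.03   0.063]
0.03 112 [-0.026  0.031  0.066]
0.04 274 [-0.028  0.035  0.066]
0.05 222 [-0.027  0.035  0.064]
oil 235 [0.68  0.021 0.165 0.681 0.024 0.17 ]
fat 161 [ 0.673 -0.128  0.151  0.674 -0.123  0.155]
wax 763 [0.692 0.092 0.098 0.692 0.094 0.1  ]
knob 162 [0.499 0.232 0.152 0.501 0.234 0.159]
back 1395 [ 0.722 -0.017  0.058  0.725  0.018  0.06 ]
bar [0.50348996 0.23030133 0.0858869 ] [ 8.89684823e-01 -4.56574736e-01  6.52738119e-04] [0.34355208 0.31237938 0.08576955] [0.68995093 0.13461197 0.0860237 ]
```

View pics/c1.png

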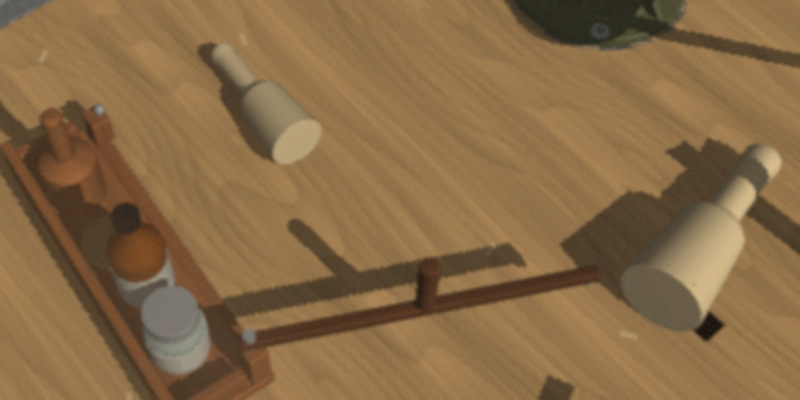

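The top view shows two look-alikes: the small mallet at pixel (411,268), about 172 mm long with a 64 mm head, and a larger one at (200,388), about 225 mm long. The pad look-alike hit at scene (277,198) is really the mallet. The close crop confirms that the small one, crop (280,115), is meant. The empty pad is at top (389,166), and the keeper is open at top (255,242).

```bash
cat >> h.py <<'E'
def go(p,rot=None,n=1):
    """units of slide/angular to reach p, rot (matrix) from the present pose"""
    s=st();T=R.from_rotvec(s['tool_rot']);d=T.inv().apply(np.array(p)-s['position'])/.25
    a=np.zeros(3) if rot is None else np.degrees((T.inv()*R.from_matrix(rot)).as_rotvec())/30
    print('pos',np.round(s['position'],4),'slide',np.round(d,3),'ang',np.round(a,3),'t',round(float(s['time']),2))
def frame(z,y):
    z=np.array(z,float);z/=np.linalg.norm(z);y=np.array(y,float);y-=z*(y@z);y/=np.linalg.norm(y)
    return np.c_[np.cross(y,z),y,z]
DOWN=[0,0,-1]
E
python3 -c "
from h import *
go([.4505,-.081,.16],frame(DOWN,[.996,-.088,0]))
go([.39,-.34,.2],frame(DOWN,[.83,-.55,0]))"
```

```text
pos [ 0.2884 -0.5825  0.2085] slide [ 1.471 -1.51   0.194] ang [ 0.     0.    -1.954] t 1.1
pos [ 0.2884 -0.5825  0.2085] slide [ 0.795 -0.689  0.034] ang [ 0.     0.    -1.004] t 1.1
```

```bash
python3 -m inch '[{"slide":[0.2,-0.17,0],"angular":[0,0,-0.25],"claw":1},{"slide":[0.4,-0.34,0],"angular":[0,0,-0.5],"claw":1},{"slide":[0.6,-0.5,0],"angular":[0,0,-0.75],"claw":1},{"slide":[0.75,-0.7,0],"angular":[0,0,-0.98],"claw":1},{"slide":[0.75,-0.7,0],"angular":[0,0,-0.98],"claw":1},{"slide":[0.75,-0.7,0],"angular":[0,0,-0.98],"claw":1},{"slide":[0.75,-0.7,0],"angular":[0,0,-0.98],"claw":1},{"slide":[0.75,-0.7,0],"angular":[0,0,-0.98],"claw":1}]'
python3 -c "
from h import *
go([.4505,-.081,.16],frame(DOWN,[.996,-.088,0]))"
```

```text
time: 1.9
position: [0.3781, -0.344, 0.2087]
tool_rot: [2.777, 1.466, -0.001]
ft_force: [-0.1, -0.2, -0.6]
grip_width: 1.0
grip_force: 0.0
pos [ 0.3781 -0.344   0.2087] slide [ 1.032 -0.355  0.193] ang [ 0.001  0.002 -0.977] t 1.9
```

```bash
python3 -m inch '[{"slide":[0.2,-0.07,0],"angular":[0,0,-0.25],"claw":1},{"slide":[0.4,-0.14,0],"angular":[0,0,-0.5],"claw":1},{"slide":[0.6,-0.2,0],"angular":[0,0,-0.75],"claw":1},{"slide":[0.8,-0.28,0],"angular":[0,0,-0.977],"claw":1},{"slide":[1,-0.355,0.19],"angular":[0,0,-0.977],"claw":1},{"slide":[1,-0.355,0.19],"angular":[0,0,-0.977],"claw":1},{"slide":[1,-0.355,0.19],"angular":[0,0,-0.977],"claw":1},{"slide":[1,-0.355,0.19],"angular":[0,0,-0.977],"claw":1}]'
python3 - <<'E'
from h import *
im=ctrl.get_image('wrist');save(im,'w1.png');print({k:np.round(v,3).tolist() for k,v in im.items() if k not in('color','depth')})
go([.4505,-.081,.06],frame(DOWN,[.996,-.088,0]))
go([.4505,-.081,.019],frame(DOWN,[.996,-.088,0]))
E
```

```text
time: 2.7
position: [0.4462, -0.0876, 0.1608]
tool_rot: [-2.317, -2.121, 0.001]
ft_force: [0.6, 0.4, 0.5]
grip_width: 1.003
grip_force: 0.0
{'camera_matrix': [[371.648, 0.0, 323.52], [0.0, 371.648, 239.092], [0.0, 0.0, 1.0]], 'tool_from_camera': [[-0.001, 0.952, 0.305, 0.085], [1.0, 0.001, 0.0, -0.0], [0.0, 0.305, -0.952, -0.176], [0.0, 0.0, 0.0, 1.0]]}
pos [ 0.4464 -0.0883  0.1613] slide [0.031 0.013 0.405] ang [ 0.001  0.001 -0.003] t 2.75
pos [ 0.4464 -0.0883  0.1613] slide [0.031 0.013 0.569] ang [ 0.001  0.001 -0.003] t 2.75
```

View pics/w1.png

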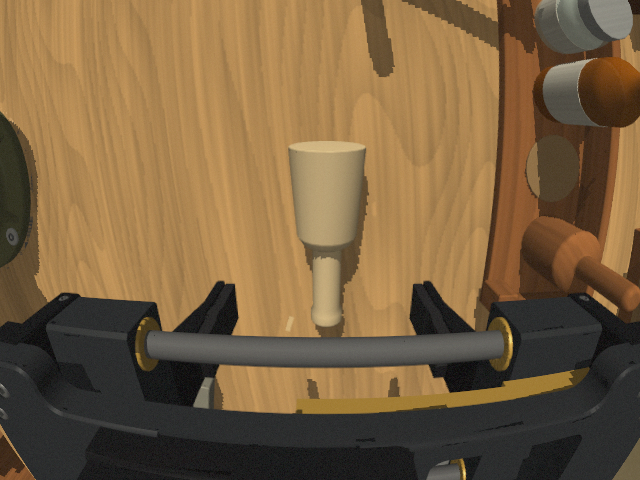

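The wrist view shows the small mallet centred at column 325 between the open fingers, head up-image, with its axis aligned with the tool's x. I'll approach tilted by 30° so that the later 90° stand-up ends with the tool still pointing partly down, which keeps the camera off the bench.

```bash
python3 -m inch '[{"slide":[0,0.013,0],"angular":[0,0.25,0],"claw":1},{"slide":[-0.04,0.013,0],"angular":[0,0.5,0],"claw":1},{"slide":[-0.1,0.013,0.1],"angular":[0,0.75,0],"claw":1},{"slide":[-0.1,0.013,0.2],"angular":[0,1,0],"claw":1},{"slide":[-0.1,0.013,0.2],"angular":[0,1,0],"claw":1},{"slide":[-0.1,0.013,0.2],"angular":[0,1,0],"claw":1},{"slide":[-0.1,0.013,0.2],"angular":[0,1,0],"claw":1}]'
python3 - <<'E'
from h import *
go([.4509,-.077,.025],frame([.044,.498,-.866],[.996,-.088,0]))
print(np.round(st()['joint_positions'],2))
E
```

```text
time: 3.45
position: [0.4485, -0.1112, 0.1128]
tool_rot: [-2.018, -1.854, -0.541]
ft_force: [-0.3, 0.3, 0.1]
grip_width: 1.0
grip_force: 0.0
pos [ 0.4485 -0.1112  0.1128] slide [-0.056 -0.003  0.373] ang [0.003 0.005 0.007] t 3.45
[ 0.89  0.2  -0.36  1.92 -0.41  1.29  0.61]
```

```bash
python3 -m inch '[{"slide":[-0.056,0,0.08],"angular":[0,0,0],"claw":1},{"slide":[-0.056,0,0.2],"angular":[0,0,0],"claw":1},{"slide":[-0.056,0,0.3],"angular":[0,0,0],"claw":1},{"slide":[-0.056,-0.003,0.373],"angular":[0,0,0],"claw":1},{"slide":[-0.056,-0.003,0.373],"angular":[0,0,0],"claw":1},{"slide":[-0.056,-0.003,0.373],"angular":[0,0,0],"claw":-1},{"slide":[-0.056,-0.003,0.373],"angular":[0,0,0],"claw":-1},{"slide":[-0.056,-0.003,0.373],"angular":[0,0,0],"claw":-1},{"slide":[-0.056,-0.003,0.373],"angular":[0,0,0],"claw":-1},{"slide":[-0.056,-0.003,0.373],"angular":[0,0,0],"claw":-1}]' 35
python3 - <<'E'
from h import *
go([.46,-.077,.18],frame([.044,.498,-.866],[.996,-.088,0]))
E
```

```text
time: 4.45
position: [0.4497, -0.0771, 0.0235]
tool_rot: [-2.018, -1.85, -0.541]
ft_force: [-0.3, -0.2, 0.4]
grip_width: 0.629
grip_force: 0.0
pos [ 0.4497 -0.0771  0.0235] slide [ 0.316  0.041 -0.54 ] ang [-0.     0.001  0.003] t 4.45
```

```bash
python3 -m inch '[{"slide":[0,0,0],"angular":[0,0,0],"claw":-1},{"slide":[0,0,0],"angular":[0,0,0],"claw":-1},{"slide":[0,0,0],"angular":[0,0,0],"claw":-1},{"slide":[0.04,0,-0.07],"angular":[0,0,0],"claw":-1},{"slide":[0.1,0,-0.17],"angular":[0,0,0],"claw":-1},{"slide":[0.2,0.02,-0.34],"angular":[0,0,0],"claw":-1},{"slide":[0.32,0.04,-0.54],"angular":[0,0,0],"claw":-1},{"slide":[0.32,0.04,-0.54],"angular":[0,0,0],"claw":-1},{"slide":[0.32,0.04,-0.54],"angular":[0,0,0],"claw":-1}]' 35
python3 - <<'E'
from h import *
# target: handle outward (+x), closing along y ; yaw stages about world z
s=st();T=R.from_rotvec(s['tool_rot']).as_matrix()
go([.48,-.09,.2],R.from_euler('z',28,degrees=True).as_matrix()@T)
# untilt/pitch stage only
go([.48,-.09,.2],T@R.from_euler('y',-30,degrees=True).as_matrix())
print(np.round(s['joint_positions'],2))
E
```

```text
time: 5.35
position: [0.4601, -0.0763, 0.1807]
tool_rot: [-2.019, -1.854, -0.54]
ft_force: [-0.1, 0.3, -4.6]
grip_width: 0.563
grip_force: 34.2
pos [ 0.4601 -0.0763  0.1807] slide [-0.003  0.084 -0.09 ] ang [ 0.464  0.002 -0.81 ] t 5.35
pos [ 0.4601 -0.0763  0.1807] slide [-0.003  0.084 -0.09 ] ang [ 0. -1.  0.] t 5.35
[ 0.86  0.11 -0.39  1.87 -0.45  1.39  0.51]
```

```bash
python3 -m inch '[{"slide":[0,0.08,-0.05],"angular":[0,-0.25,0],"claw":-1},{"slide":[0,0.08,-0.09],"angular":[0,-0.5,0],"claw":-1},{"slide":[0,0.08,-0.09],"angular":[0,-0.75,0],"claw":-1},{"slide":[0,0.08,-0.09],"angular":[0,-1,0],"claw":-1},{"slide":[0,0.08,-0.09],"angular":[0,-1,0],"claw":-1},{"slide":[0,0.08,-0.09],"angular":[0,-1,0],"claw":-1}]' 35
python3 - <<'E'
from h import *
go([.5,-.09,.2],frame(DOWN,[0,1,0]))
im=ctrl.get_image('wrist');save(im,'w2.png')
E
```

```text
time: 5.95
position: [0.4769, -0.0875, 0.197]
tool_rot: [-2.309, -2.124, 0.003]
ft_force: [0.1, -1.1, -3.9]
grip_width: 0.561
grip_force: 34.1
pos [ 0.4769 -0.0875  0.197 ] slide [-0.002  0.093 -0.012] ang [-0.004 -0.01  -3.16 ] t 5.95
```

View pics/w2.png

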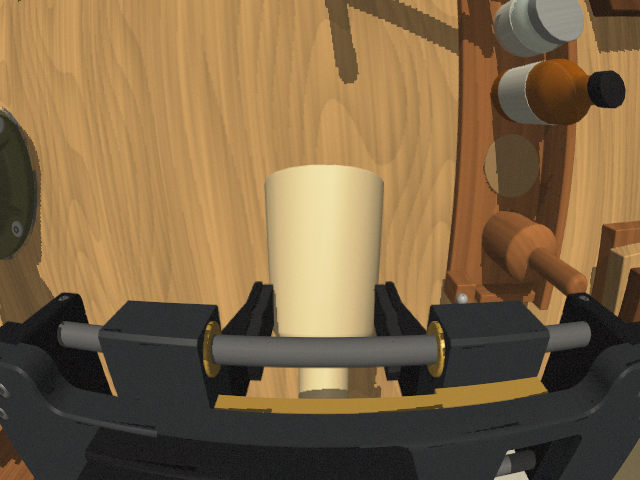

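The mallet is held near the narrow end of its head, with its face at row 170, aligned. Now I'll yaw it 90°.

```bash
python3 -m inch '[{"slide":[0,0.05,0],"angular":[0,0,-0.25],"claw":-1},{"slide":[0,0.09,0],"angular":[0,0,-0.5],"claw":-1},{"slide":[0,0.09,0],"angular":[0,0,-0.75],"claw":-1},{"slide":[0,0.09,0],"angular":[0,0,-1],"claw":-1},{"slide":[0,0.09,0],"angular":[0,0,-1],"claw":-1}]'
python3 -m inch '[{"slide":[0,0,0],"angular":[0,0,-0.25],"claw":-1},{"slide":[0,0,0],"angular":[0,0,-0.5],"claw":-1},{"slide":[0,0,0],"angular":[0,0,-0.75],"claw":-1},{"slide":[0,0,0],"angular":[0,0,-1],"claw":-1},{"slide":[0,0,0],"angular":[0,0,-1],"claw":-1}]'
python3 -m inch '[{"slide":[0,0,0],"angular":[0,0,-0.25],"claw":-1},{"slide":[0,0,0],"angular":[0,0,-0.5],"claw":-1},{"slide":[0,0,0],"angular":[0,0,-0.75],"claw":-1},{"slide":[0,0,0],"angular":[0,0,-1],"claw":-1},{"slide":[0,0,0],"angular":[0,0,-1],"claw":-1}]'
python3 - <<'E'
from h import *
go([.5,-.09,.22],frame([1,0,-1.2],[0,1,0]))
s=st();print(np.round(s['joint_positions'],2),R.from_rotvec(s['tool_rot']).as_matrix().round(2).tolist())
E
```

```text
time: 6.5
position: [0.4998, -0.0925, 0.1978]
tool_rot: [-1.689, -2.645, 0.0]
ft_force: [0.4, -0.8, -2.9]
grip_width: 0.567
grip_force: 34.1
time: 7.0
position: [0.5002, -0.0918, 0.1986]
tool_rot: [-0.95, -2.993, -0.001]
ft_force: [0.2, -0.5, -3.2]
grip_width: 0.562
grip_force: 34.1
time: 7.5
position: [0.5005, -0.0913, 0.199]
tool_rot: [-0.144, -3.137, -0.001]
ft_force: [-1.1, -0.1, -3.4]
grip_width: 0.562
grip_force: 34.1
pos [ 0.5005 -0.0913  0.199 ] slide [ 0.003  0.005 -0.084] ang [-0.06  -1.328 -0.169] t 7.5
[ 0.69  0.05 -0.57  1.79  0.03  1.31  1.59] [[-1.0, 0.09, -0.0], [0.09, 1.0, 0.0], [0.0, 0.0, -1.0]]
```

```bash
python3 -m inch '[{"slide":[0,0,-0.08],"angular":[0,-0.25,0],"claw":-1},{"slide":[0,0,-0.08],"angular":[0,-0.5,0],"claw":-1},{"slide":[0,0,-0.08],"angular":[0,-0.75,0],"claw":-1},{"slide":[0,0,-0.08],"angular":[0,-1,0],"claw":-1},{"slide":[0,0,-0.08],"angular":[0,-1,0],"claw":-1}]'
python3 -m inch '[{"slide":[0,0,0],"angular":[0,-0.25,0],"claw":-1},{"slide":[0,0,0],"angular":[0,-0.5,0],"claw":-1},{"slide":[0,0,0],"angular":[0,-0.75,0],"claw":-1},{"slide":[0,0,0],"angular":[0,-1,0],"claw":-1},{"slide":[0,0,0],"angular":[0,-1,0],"claw":-1},{"slide":[0,0,0],"angular":[0,-1,0],"claw":-1}]'
cat > mal.py <<'E'
from h import *
def fit(x0,x1,y0,y1,z0=.012,z1=.4,names=('scene','top')):
    A=[]
    for c in names:
        im=ctrl.get_image(c);save(im,c+'_l.png');P=pts(im)
        for r in ctrl.outline_of('mallet',c)[:4]:
            k=r['mask']&(im['depth']>0)&(P[...,0]>x0)&(P[...,0]<x1)&(P[...,1]>y0)&(P[...,1]<y1)&(P[...,2]>z0)&(P[...,2]<z1)
            if k.sum()>100: print(c,round(r['confidence'],2),r['bbox'],k.sum());p=P[k];A.append(p);print(p.min(0).round(3),p.max(0).round(3),np.median(p,0).round(3));break
    return A
E
python3 - <<'E'
from mal import *
s=st();print(s['position'].round(3),np.round(s['joint_positions'],2),R.from_rotvec(s['tool_rot']).as_matrix().round(2).tolist())
fit(.4,.62,-.2,.0,.05)
E
```

```text
time: 8.0
position: [0.5145, -0.0894, 0.1844]
tool_rot: [0.125, 2.667, -0.012]
ft_force: [-2.0, 0.5, -4.7]
grip_width: 0.565
grip_force: 34.1
time: 8.6
position: [0.5862, -0.0973, 0.188]
tool_rot: [0.117, 2.217, -0.014]
ft_force: [0.4, 0.1, -2.1]
grip_width: 0.563
grip_force: 34.2
[ 0.586 -0.097  0.188] [ 0.37 -0.3  -0.17  2.44 -1.08  0.16  2.65] [[-0.6, 0.09, 0.8], [0.08, 1.0, -0.05], [-0.8, 0.03, -0.6]]
scene 0.87 [204.2, 171.7, 62.6, 76.3] 1898
[ 0.541 -0.124  0.13 ] [ 0.62  -0.062  0.304] [ 0.595 -0.086  0.214]
top 0.76 [420.9, 195.4, 48.1, 53.1] 1091
[ 0.544 -0.115  0.141] [ 0.62  -0.056  0.307] [ 0.585 -0.087  0.22 ]
```

View pics/scene_l.png

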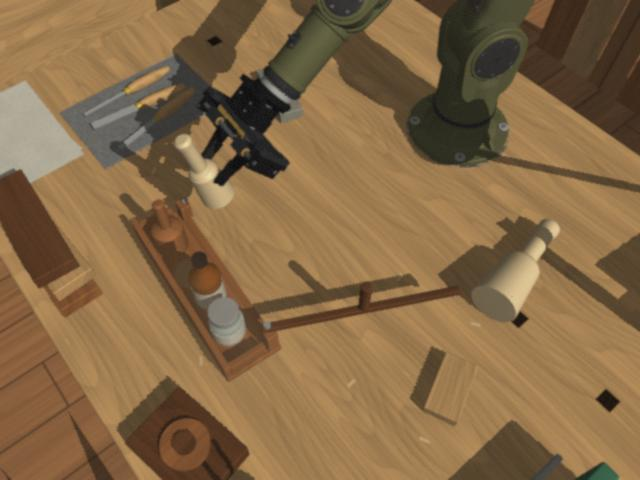

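The mallet is held handle up at pixel (205,170), close in and beside the rack. The arm ran into joint limits there, so I'll carry it to free bench further from the base, near (0.54, -0.28).

```bash
cat >> mal.py <<'E'
def axis(A):
    """fit the turned profile: face centre, axis"""
    from scipy.optimize import least_squares
    p=np.vstack(A);p=p[::max(1,len(p)//1500)]
    zz=np.array([0,78,86,89,150,152,170]);rr=np.array([32,26,20,13,13,15,15])
    def res(v):
        o=v[:3];d=np.array([v[3],v[4],1]);d/=np.linalg.norm(d);t=(p-o)@d;r=np.linalg.norm(p-o-np.outer(t,d),axis=1)
        return np.r_[r-np.interp(t*1000,zz,rr)/1000,np.maximum(0,-t)+np.maximum(0,t-.17)]
    b=None
    for s in ([0,0],[.3,0],[-.3,0]):
        m=p.mean(0);q=least_squares(res,[m[0],m[1],p[:,2].min(),*s],loss='soft_l1',f_scale=.002)
        if b is None or q.cost<b.cost:b=q
    v=b.x;d=np.array([v[3],v[4],1]);d/=np.linalg.norm(d)
    print('face',v[:3].round(4),'axis',d.round(3),'tilt deg',np.degrees(np.arccos(d[2])).round(1),'rms',np.sqrt(np.mean(res(v)**2)).round(4));return v[:3],d
E
python3 - <<'E'
from mal import *
A=fit(.4,.68,-.2,.0,.05);f,d=axis(A)
s=st();T=R.from_rotvec(s['tool_rot']).as_matrix()
print('face in tool',(T.T@(f-s['position'])).round(4),'axis in tool',(T.T@d).round(3))
go([.54,-.28,.19],R.from_euler('z',-24,degrees=True).as_matrix()@T)
E
```

```text
scene 0.84 [207.6, 173.6, 61.7, 75.0] 1907
[ 0.541 -0.12   0.129] [ 0.622 -0.055  0.304] [ 0.595 -0.08   0.213]
top 0.61 [420.6, 197.4, 45.9, 52.0] 1164
[ 0.532 -0.123  0.054] [ 0.643 -0.059  0.301] [ 0.582 -0.09   0.217]
face [ 0.5705 -0.0889  0.1333] axis [ 0.221 -0.052  0.974] tilt deg 13.1 rms 0.0025
face in tool [0.0514 0.0027 0.0198] axis in tool [-0.911 -0.004 -0.413]
pos [ 0.5856 -0.0944  0.1861] slide [ 0.043 -0.754 -0.119] ang [ 0.635 -0.024  0.486] t 9.0
```

```bash
python3 -m inch '[{"slide":[0,-0.15,-0.02],"angular":[0.15,0,0.12],"claw":-1},{"slide":[0.01,-0.3,-0.05],"angular":[0.3,0,0.24],"claw":-1},{"slide":[0.02,-0.45,-0.08],"angular":[0.45,0,0.36],"claw":-1},{"slide":[0.03,-0.6,-0.1],"angular":[0.635,-0.02,0.486],"claw":-1},{"slide":[0.04,-0.75,-0.12],"angular":[0.635,-0.02,0.486],"claw":-1},{"slide":[0.04,-0.75,-0.12],"angular":[0.635,-0.02,0.486],"claw":-1},{"slide":[0.04,-0.75,-0.12],"angular":[0.635,-0.02,0.486],"claw":-1},{"slide":[0.04,-0.75,-0.12],"angular":[0.635,-0.02,0.486],"claw":-1}]'
python3 - <<'E'
from mal import *
s=st();T=R.from_rotvec(s['tool_rot']).as_matrix();print(T.round(2).tolist(),np.round(s['joint_positions'],2))
# final: mallet axis up
da=T@[-.911,-.004,-.413];Q=R.align_vectors([[0,0,1]],[da])[0].as_matrix()@T
z=Q[:,2];print('mallet axis now',da.round(3),'final tool z',z.round(3))
f=Q@[.0514,.0027,.0198]
for h in (.06,.01,.003):
    p=np.array([.55,-.28,h])-f; go(p,Q)
E
```

```text
time: 9.8
position: [0.5347, -0.2885, 0.1925]
tool_rot: [0.591, 2.161, -0.249]
ft_force: [1.0, 1.0, -4.2]
grip_width: 0.563
grip_force: 34.2
[[-0.52, 0.5, 0.7], [0.32, 0.87, -0.38], [-0.79, 0.03, -0.61]] [ 0.72 -0.28 -0.28  2.4  -0.14  0.1   1.59]
mallet axis now [ 0.184 -0.144  0.973] final tool z [ 0.791 -0.451 -0.413]
pos [ 0.5347 -0.2885  0.1925] slide [0.216 0.04  0.23 ] ang [ 0.029 -0.445 -0.059] t 9.8
pos [ 0.5347 -0.2885  0.1925] slide [0.374 0.034 0.352] ang [ 0.029 -0.445 -0.059] t 9.8
pos [ 0.5347 -0.2885  0.1925] slide [0.396 0.033 0.369] ang [ 0.029 -0.445 -0.059] t 9.8
```

```bash
python3 - <<'E'
from mal import *
P=pts(dict(np.load('top0.npz')))
print('mat edge',P[220,545].round(3),P[180,545].round(3),'post',P[197,449].round(3))
s=st();T=R.from_rotvec(s['tool_rot']).as_matrix()
da=T@[-.911,-.004,-.413];Q=R.align_vectors([[0,0,1]],[da])[0].as_matrix()@T
f=Q@[.0514,.0027,.0198]
for h in (.1,.06,.01,.003): go(np.array([.60,-.335,h])-f,Q)
E
```

```text
mat edge [ 0.565 -0.399  0.006] [ 0.655 -0.401  0.002] post [ 0.604 -0.174  0.068]
pos [ 0.5347 -0.2885  0.1925] slide [-0.086 -0.046  0.354] ang [ 0.029 -0.445 -0.059] t 9.8
pos [ 0.5347 -0.2885  0.1925] slide [ 0.041 -0.051  0.451] ang [ 0.029 -0.445 -0.059] t 9.8
pos [ 0.5347 -0.2885  0.1925] slide [ 0.199 -0.057  0.574] ang [ 0.029 -0.445 -0.059] t 9.8
pos [ 0.5347 -0.2885  0.1925] slide [ 0.221 -0.058  0.591] ang [ 0.029 -0.445 -0.059] t 9.8
```

Move out first, then pitch, stopping with the face 60 mm up.

```bash
python3 -m inch '[{"slide":[-0.04,-0.02,0.15],"angular":[0,0,0],"claw":-1},{"slide":[-0.08,-0.04,0.3],"angular":[0,-0.1,0],"claw":-1},{"slide":[-0.05,-0.05,0.38],"angular":[0,-0.25,0],"claw":-1},{"slide":[0.04,-0.05,0.45],"angular":[0.03,-0.445,-0.06],"claw":-1},{"slide":[0.04,-0.05,0.45],"angular":[0.03,-0.445,-0.06],"claw":-1},{"slide":[0.04,-0.05,0.45],"angular":[0.03,-0.445,-0.06],"claw":-1},{"slide":[0.04,-0.05,0.45],"angular":[0.03,-0.445,-0.06],"claw":-1}]'
python3 - <<'E'
from mal import *
s=st();T=R.from_rotvec(s['tool_rot']).as_matrix();print(np.round(s['joint_positions'],2),T.round(2).tolist())
f,d=axis(fit(.5,.72,-.43,-.24,.03))
print('face in tool',(T.T@(f-s['position'])).round(4),'axis in tool',(T.T@d).round(3))
Q=R.align_vectors([[0,0,1]],[d])[0].as_matrix()
for h in (.01,.002): go(s['position']+np.array([f[0],f[1],h])-(Q@(f-s['position'])+s['position']),Q@T)
E
```

```text
time: 10.5
position: [0.6372, -0.2728, 0.207]
tool_rot: [0.695, 2.064, -0.207]
ft_force: [1.7, 0.7, -0.8]
grip_width: 0.566
grip_force: 34.3
[ 1.77 -0.3  -1.36  2.23 -1.56  0.1   2.69] [[-0.42, 0.55, 0.72], [0.4, 0.83, -0.4], [-0.82, 0.12, -0.56]]
scene 0.57 [126.3, 116.8, 62.0, 86.8] 1588
[ 0.602 -0.3    0.154] [ 0.662 -0.24   0.323] [ 0.645 -0.267  0.239]
top 0.77 [524.1, 172.8, 72.5, 43.3] 1108
[ 0.601 -0.307  0.169] [ 0.66  -0.241  0.324] [ 0.634 -0.273  0.243]
face [ 0.6296 -0.26    0.1525] axis [ 0.082 -0.2    0.976] tilt deg 12.5 rms 0.002
face in tool [ 0.0528 -0.0001  0.0201] axis in tool [-0.911 -0.005 -0.412]
pos [ 0.6351 -0.2752  0.2076] slide [ 0.488 -0.028  0.289] ang [ 0.092 -0.34  -0.222] t 10.7
pos [ 0.6351 -0.2752  0.2076] slide [ 0.514 -0.032  0.307] ang [ 0.092 -0.34  -0.222] t 10.7
```

The controller has run into the wrist limits: j6 is near zero. Better to lay the mallet down with its handle pointing outwards, then regrasp it by the handle at a larger tilt. First, back to tool-down.

```bash
python3 -c "
from mal import *
go([.5,-.28,.22],frame([0.45,-.25,-.857],[.5,.87,0]))
go([.48,-.28,.2],frame(DOWN,[.5,.87,0]))"
```

```text
pos [ 0.6351 -0.2752  0.2076] slide [ 0.177 -0.309 -0.41 ] ang [ 0.061  0.822 -0.254] t 10.7
pos [ 0.6351 -0.2752  0.2076] slide [ 0.275 -0.363 -0.422] ang [ 0.146  1.852 -0.235] t 10.7
```

```bash
python3 -m inch '[{"slide":[0.04,-0.06,-0.1],"angular":[0,0.2,-0.06],"claw":-1},{"slide":[0.09,-0.15,-0.2],"angular":[0.03,0.4,-0.12],"claw":-1},{"slide":[0.13,-0.23,-0.3],"angular":[0.05,0.6,-0.2],"claw":-1},{"slide":[0.18,-0.31,-0.41],"angular":[0.06,0.82,-0.25],"claw":-1},{"slide":[0.18,-0.31,-0.41],"angular":[0.06,0.82,-0.25],"claw":-1},{"slide":[0.18,-0.31,-0.41],"angular":[0.06,0.82,-0.25],"claw":-1},{"slide":[0.18,-0.31,-0.41],"angular":[0.06,0.82,-0.25],"claw":-1}]'
python3 -c "
from mal import *
print(np.round(st()['joint_positions'],2))
go([.48,-.28,.2],frame(DOWN,[.5,.87,0]))"
```

```text
time: 11.4
position: [0.4985, -0.2804, 0.2212]
tool_rot: [0.672, 2.525, -0.175]
ft_force: [2.1, 0.6, -3.2]
grip_width: 0.562
grip_force: 34.2
[ 1.23 -0.29 -0.66  2.1  -0.29  0.74  1.76]
pos [ 0.4985 -0.2804  0.2212] slide [ 0.099 -0.036  0.039] ang [0.017 1.031 0.003] t 11.4
```

```bash
python3 -m inch '[{"slide":[0.03,-0.01,0],"angular":[0,0.25,0],"claw":-1},{"slide":[0.06,-0.03,0.02],"angular":[0,0.5,0],"claw":-1},{"slide":[0.09,-0.03,0.04],"angular":[0,0.75,0],"claw":-1},{"slide":[0.09,-0.03,0.04],"angular":[0.02,1,0],"claw":-1},{"slide":[0.09,-0.03,0.04],"angular":[0.02,1,0],"claw":-1},{"slide":[0.09,-0.03,0.04],"angular":[0.02,1,0],"claw":-1}]'
cat > lay.py <<'E'
from mal import *
a=np.array([.866*.997,-.5*.997,-.077]);yw=np.array([.5,.866,0])
# tool: axis_in_tool -> a, tool y -> yw
at=np.array([-.911,0,-.412]);Mt=np.c_[at,[0,1,0],np.cross(at,[0,1,0])];Mw=np.c_[a,yw,np.cross(a,yw)]
Q=Mw@Mt.T
f=Q@[.052,.001,.02]
print('tool z',Q[:,2].round(2),np.round(st()['joint_positions'],2))
for h in (.1,.034): go(np.array([.435,-.25,h])-f,Q)
E
python3 lay.py
```

```text
time: 12.0
position: [0.4849, -0.277, 0.1966]
tool_rot: [0.801, 3.023, -0.002]
ft_force: [-0.4, 0.4, -3.1]
grip_width: 0.564
grip_force: 34.1
tool z [-0.42  0.24 -0.88] [ 1.23  0.2  -0.85  1.69  0.16  1.31  1.4 ]
pos [ 0.4849 -0.277   0.1966] slide [ 0.012 -0.011  0.416] ang [0.002 0.986 0.012] t 12.0
pos [ 0.4849 -0.277   0.1966] slide [ 0.016 -0.012  0.68 ] ang [0.002 0.986 0.012] t 12.0
```

```bash
python3 -m inch '[{"slide":[0.01,-0.01,0.1],"angular":[0,0.25,0],"claw":-1},{"slide":[0.01,-0.01,0.2],"angular":[0,0.5,0],"claw":-1},{"slide":[0.01,-0.01,0.3],"angular":[0,0.75,0],"claw":-1},{"slide":[0.01,-0.01,0.41],"angular":[0,0.986,0.01],"claw":-1},{"slide":[0.01,-0.01,0.41],"angular":[0,0.986,0.01],"claw":-1},{"slide":[0.01,-0.01,0.5],"angular":[0,0.986,0.01],"claw":-1},{"slide":[0.01,-0.01,0.58],"angular":[0,0.986,0.01],"claw":-1},{"slide":[0.01,-0.01,0.58],"angular":[0,0.986,0.01],"claw":-1}]'
python3 lay.py
```

```text
time: 12.8
position: [0.4823, -0.2799, 0.0543]
tool_rot: [-0.687, -2.565, -0.166]
ft_force: [-0.3, 0.5, -2.5]
grip_width: 0.566
grip_force: 34.2
tool z [-0.42  0.24 -0.88] [ 0.95  0.77 -0.72  1.37  0.36  1.66  1.25]
pos [ 0.4823 -0.2799  0.0543] slide [ 0.075  0.004 -0.133] ang [-0.011  0.01  -0.002] t 12.8
pos [ 0.4823 -0.2799  0.0543] slide [-0.051  0.006  0.099] ang [-0.011  0.01  -0.002] t 12.8
```

```bash
python3 -m inch '[{"slide":[-0.025,0,0.05],"angular":[0,0,0],"claw":-1},{"slide":[-0.05,0.005,0.08],"angular":[0,0,0],"claw":-1},{"slide":[-0.05,0.005,0.1],"angular":[0,0,0],"claw":-1},{"slide":[-0.05,0.005,0.1],"angular":[0,0,0],"claw":-1},{"slide":[-0.05,0.005,0.1],"angular":[0,0,0],"claw":0},{"slide":[-0.05,0.005,0.1],"angular":[0,0,0],"claw":1},{"slide":[-0.05,0.005,0.1],"angular":[0,0,0],"claw":1},{"slide":[-0.05,0.005,0.1],"angular":[0,0,0],"claw":1}]'
python3 -m inch '[{"slide":[0,0,-0.1],"angular":[0,0,0],"claw":1},{"slide":[0,0,-0.25],"angular":[0,0,0],"claw":1},{"slide":[0,0,-0.4],"angular":[0,0.1,0],"claw":1},{"slide":[-0.2,0,-0.45],"angular":[0,0.3,0],"claw":1},{"slide":[-0.3,0,-0.45],"angular":[0,0.5,0],"claw":1},{"slide":[-0.4,0,-0.45],"angular":[0,0.5,0],"claw":1},{"slide":[-0.4,0,-0.45],"angular":[0,0.5,0],"claw":1}]'
python3 - <<'E'
from mal import *
print(np.round(st()['joint_positions'],2))
A=fit(.35,.68,-.42,-.15,.01,.1)
p=np.vstack(A[-1:]);m=p.mean(0);a=np.linalg.svd(p[:,:2]-m[:2],full_matrices=False)[2][0];a*=np.sign(a[0])
t=(p[:,:2]-m[:2])@a;n=(p[:,:2]-m[:2])@[-a[1],a[0]]
print('axis',a.round(3),'ends',(m[:2]+a*t.min()).round(4),(m[:2]+a*t.max()).round(4),'L',np.ptp(t).round(3))
for b in np.arange(t.min(),t.max(),.02):
    k=(t>=b)&(t<b+.02);print(round(b-t.min(),3),k.sum(),n[k].min().round(3),n[k].max().round(3),p[k,2].max().round(3))
E
```

```text
time: 13.6
position: [0.4838, -0.2781, 0.027]
tool_rot: [-0.686, -2.565, -0.171]
ft_force: [0.5, 0.9, -0.3]
grip_width: 0.757
grip_force: 0.0
time: 14.3
position: [0.5707, -0.3472, 0.0931]
tool_rot: [-0.737, -2.394, -0.273]
ft_force: [-0.8, -0.6, -1.3]
grip_width: 1.0
grip_force: 0.0
[ 0.51  1.02  0.08  0.75 -0.11  2.03  1.53]
scene 0.91 [197.2, 149.0, 78.9, 29.2] 1540
[ 0.422 -0.341  0.01 ] [ 0.588 -0.225  0.067] [ 0.493 -0.269  0.041]
top 0.73 [495.2, 247.2, 59.5, 77.1] 1577
[ 0.422 -0.344  0.011] [ 0.586 -0.223  0.071] [ 0.486 -0.275  0.046]
axis [ 0.854 -0.52 ] ends [ 0.4373 -0.2448] [ 0.584  -0.3341] L 0.172
0.0 332 -0.036 0.027 0.071
0.02 257 -0.034 0.026 0.065
0.04 245 -0.03 0.025 0.063
0.06 226 -0.029 0.023 0.059
0.08 124 -0.024 0.019 0.058
0.1 107 -0.017 0.01 0.042
0.12 113 -0.016 0.011 0.039
0.14 120 -0.015 0.012 0.039
0.16 53 -0.014 0.013 0.039
```

View pics/top_l.png

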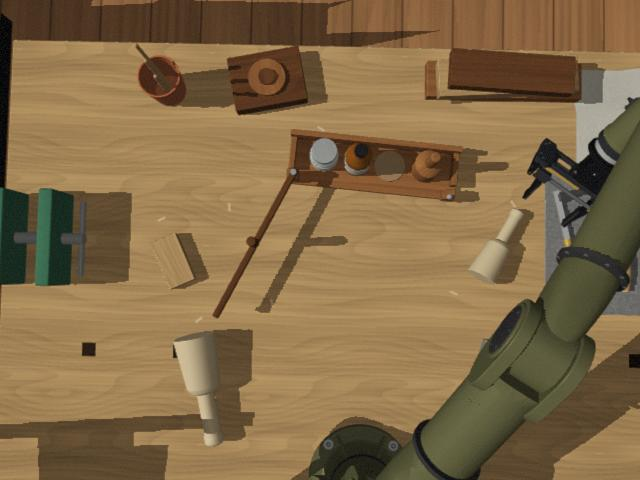

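The mallet lies cleanly at (495,247), handle outward; the open gripper is beyond it. Now I'll regrasp it by the handle, 125 mm from the face.

```bash
python3 - <<'E'
from mal import *
Q=frame([-.427,.26,-.866],[.52,.854,0])
print(R.from_rotvec(st()['tool_rot']).as_matrix().round(2).tolist())
go([.567,-.3296,.084],Q);go([.5376,-.3114,.023],Q)
E
```

```text
[[-0.66, 0.57, -0.49], [0.44, 0.82, 0.35], [0.61, 0.01, -0.8]]
pos [ 0.5715 -0.3475  0.0972] slide [0.012 0.048 0.076] ang [ 0.082 -0.243 -0.071] t 14.5
pos [ 0.5715 -0.3475  0.0972] slide [-0.026  0.038  0.354] ang [ 0.082 -0.243 -0.071] t 14.5
```

```bash
python3 -m inch '[{"slide":[0.01,0.05,0.03],"angular":[0.08,-0.24,-0.07],"claw":1},{"slide":[0.01,0.05,0.07],"angular":[0.08,-0.24,-0.07],"claw":1},{"slide":[0.01,0.05,0.07],"angular":[0.08,-0.24,-0.07],"claw":1}]'
python3 - <<'E'
from mal import *
Q=frame([-.427,.26,-.866],[.52,.854,0])
go([.5376,-.3114,.023],Q);print(np.round(st()['joint_positions'],2))
E
```

```text
time: 14.8
position: [0.568, -0.3248, 0.0838]
tool_rot: [-0.701, -2.53, -0.2]
ft_force: [0.2, -0.7, 0.2]
grip_width: 1.003
grip_force: 0.0
pos [ 0.568  -0.3248  0.0838] slide [-0.009 -0.019  0.276] ang [ 0.008 -0.013  0.014] t 14.8
[ 0.47  0.86  0.06  0.99 -0.07  1.82  1.55]
```

```bash
python3 -m inch '[{"slide":[-0.01,-0.02,0.1],"angular":[0,0,0],"claw":1},{"slide":[-0.01,-0.02,0.2],"angular":[0,0,0],"claw":1},{"slide":[-0.01,-0.02,0.275],"angular":[0,0,0],"claw":1},{"slide":[-0.01,-0.02,0.275],"angular":[0,0,0],"claw":-1},{"slide":[-0.01,-0.02,0.275],"angular":[0,0,0],"claw":-1},{"slide":[-0.01,-0.02,0.275],"angular":[0,0,0],"claw":-1},{"slide":[-0.01,-0.02,0.275],"angular":[0,0,0],"claw":-1},{"slide":[-0.01,-0.02,0.275],"angular":[0,0,0],"claw":-1},{"slide":[-0.01,-0.02,0.275],"angular":[0,0,0],"claw":-1},{"slide":[-0.01,-0.02,0.275],"angular":[0,0,0],"claw":-1}]' 50
python3 -m inch '[{"slide":[0,0,0],"angular":[0,0,0],"claw":-1},{"slide":[0,0,0],"angular":[0,0,0],"claw":-1},{"slide":[0,0,0],"angular":[0,0,0],"claw":-1},{"slide":[0,0,0],"angular":[0,0,0],"claw":-1},{"slide":[0.03,0,-0.05],"angular":[0,0,0],"claw":-1},{"slide":[0.06,0,-0.1],"angular":[0,0,0],"claw":-1},{"slide":[0.12,0,-0.2],"angular":[0,0,0],"claw":-1},{"slide":[0.2,0,-0.35],"angular":[0,0,0],"claw":-1},{"slide":[0.3,0,-0.52],"angular":[0,0,0],"claw":-1},{"slide":[0.3,0,-0.52],"angular":[0,0,0],"claw":-1}]'
python3 - <<'E'
from mal import *
s=st();T=R.from_rotvec(s['tool_rot']).as_matrix()
A=fit(.38,.68,-.45,-.18,.02,.4);f,d=axis(A)
print('face in tool',(T.T@(f-s['position'])).round(4),'axis in tool',(T.T@d).round(3),s['joint_positions'].round(2))
E
```

```text
time: 15.8
position: [0.5381, -0.3179, 0.024]
tool_rot: [-0.712, -2.532, -0.193]
ft_force: [-0.2, 0.4, 0.2]
grip_width: 0.448
grip_force: 0.0
time: 16.8
position: [0.5408, -0.32, 0.1836]
tool_rot: [-0.716, -2.545, -0.189]
ft_force: [0.8, 0.3, 0.4]
grip_width: 0.009
grip_force: 0.0
scene 0.8 [197.1, 149.7, 80.2, 29.7] 1472
[ 0.423 -0.352  0.02 ] [ 0.584 -0.222  0.067] [ 0.493 -0.269  0.042]
top 0.9 [497.7, 248.7, 60.4, 74.4] 1504
[ 0.424 -0.351  0.02 ] [ 0.582 -0.222  0.067] [ 0.486 -0.275  0.047]
face [ 0.44   -0.2462  0.0274] axis [ 0.802 -0.597  0.   ] tilt deg 90.0 rms 0.0033
face in tool [0.0322 0.01   0.1971] axis in tool [-0.868 -0.091 -0.487] [ 0.47  0.72  0.07  1.02 -0.06  1.92  1.55]
```

```bash
cat > prof.py <<'E'
from mal import *
def prof():
  for c in ('top','scene'):
    p=fit(.35,.68,-.42,-.15,.014,.1,(c,))[0];m=p.mean(0);a=np.linalg.svd(p[:,:2]-m[:2],full_matrices=False)[2][0];a*=np.sign(a[0])
    t=(p[:,:2]-m[:2])@a;q=t-t.min();h=p[(q>.1)&(q<.165)&(p[:,2]>.022)]
    print('axis',a.round(3),'ends',(m[:2]+a*t.min()).round(4),(m[:2]+a*t.max()).round(4),'L',np.ptp(t).round(3))
    for lo,hi in ((.02,.07),(.1,.125),(.125,.15),(.15,.17)):
        k=(q>lo)&(q<hi);n=(p[k,:2]-m[:2])@[-a[1],a[0]];c0=(n.min()+n.max())/2
        print(lo,hi,'centre',(m[:2]+a*t[k].mean()+c0*np.array([-a[1],a[0]])).round(4),'w',np.ptp(n).round(3),'top',np.percentile(p[k,2],97).round(4))
prof()
E
python3 prof.py; python3 - <<'E'
from h import *
im=ctrl.get_image('wrist');save(im,'w3.png')
E
```

```text
top 0.56 [497.9, 250.3, 61.1, 73.4] 1580
[ 0.422 -0.351  0.014] [ 0.582 -0.222  0.07 ] [ 0.486 -0.276  0.046]
axis [ 0.811 -0.585] ends [ 0.4404 -0.2422] [ 0.5803 -0.3432] L 0.173
0.02 0.07 centre [ 0.475  -0.2703] w 0.057 top 0.0605
0.1 0.125 centre [ 0.5305 -0.3097] w 0.025 top 0.0395
0.125 0.15 centre [ 0.5506 -0.3244] w 0.026 top 0.0372
0.15 0.17 centre [ 0.5683 -0.3376] w 0.029 top 0.0359
scene 0.72 [195.7, 148.2, 84.4, 31.8] 1543
[ 0.422 -0.349  0.014] [ 0.584 -0.22   0.066] [ 0.493 -0.269  0.041]
axis [ 0.786 -0.618] ends [ 0.4465 -0.2338] [ 0.5809 -0.3395] L 0.171
0.02 0.07 centre [ 0.4762 -0.2678] w 0.053 top 0.0617
0.1 0.125 centre [ 0.5323 -0.3067] w 0.021 top 0.0398
0.125 0.15 centre [ 0.5531 -0.3213] w 0.025 top 0.0375
0.15 0.17 centre [ 0.5687 -0.3367] w 0.031 top 0.037
```

View pics/w3.png

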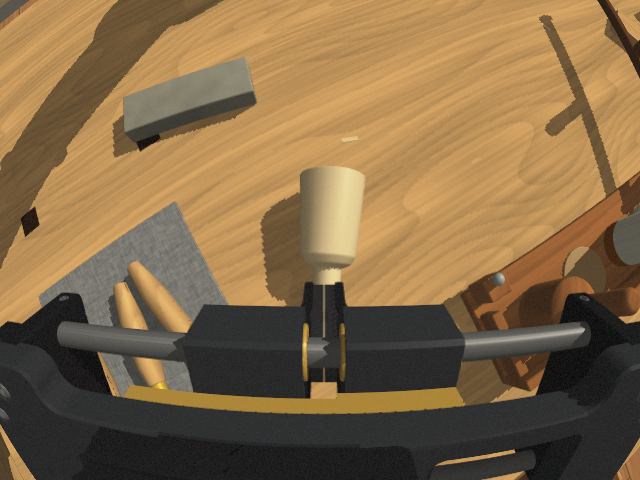

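The mallet is lined up under the closed fingers at column 330, so the handle slipped out because the grasp was 7 mm above the handle's axis. Retry at axis height, and wait for the grip force before lifting.

```bash
python3 -c "
from mal import *
Q=frame([-.4,.3,-.866],[.6,.8,0])
go([.571,-.339,.078],Q);go([.5428,-.3176,.0176],Q)"
```

```text
pos [ 0.5377 -0.3178  0.1728] slide [-0.327 -0.003  0.248] ang [-0.089 -0.007  0.157] t 17.25
pos [ 0.5377 -0.3178  0.1728] slide [-0.327  0.011  0.528] ang [-0.089 -0.007  0.157] t 17.25
```

```bash
python3 -m inch '[{"slide":[-0.16,0,0],"angular":[-0.09,0,0.16],"claw":1},{"slide":[-0.33,0,0.1],"angular":[-0.09,0,0.16],"claw":1},{"slide":[-0.33,0,0.24],"angular":[-0.09,0,0.16],"claw":1},{"slide":[-0.33,0,0.24],"angular":[-0.09,0,0.16],"claw":1},{"slide":[-0.33,0,0.24],"angular":[-0.09,0,0.16],"claw":1},{"slide":[-0.33,0,0.24],"angular":[-0.09,0,0.16],"claw":1},{"slide":[-0.33,0,0.24],"angular":[-0.09,0,0.16],"claw":1},{"slide":[-0.33,0,0.24],"angular":[-0.09,0,0.16],"claw":1},{"slide":[-0.33,0,0.24],"angular":[-0.09,0,0.16],"claw":1},{"slide":[-0.33,0,0.24],"angular":[-0.09,0,0.16],"claw":1}]'
python3 -c "
from mal import *
Q=frame([-.4,.3,-.866],[.6,.8,0])
go([.5428,-.3176,.0176],Q)
print(st()['joint_positions'].round(2))"
```

```text
time: 18.25
position: [0.5737, -0.3397, 0.0813]
tool_rot: [-0.835, -2.5, -0.224]
ft_force: [-0.2, -0.0, -0.5]
grip_width: 0.833
grip_force: 0.0
pos [ 0.5737 -0.3397  0.0813] slide [ 0.004 -0.004  0.297] ang [ 0.002 -0.001 -0.002] t 18.25
[ 0.49  0.88  0.08  0.95 -0.11  1.83  1.48]
```

```bash
python3 -m inch '[{"slide":[0,0,0.1],"angular":[0,0,0],"claw":0.5},{"slide":[0,0,0.2],"angular":[0,0,0],"claw":0.2},{"slide":[0,-0.004,0.295],"angular":[0,0,0],"claw":0},{"slide":[0,-0.004,0.295],"angular":[0,0,0],"claw":-1},{"slide":[0,-0.004,0.295],"angular":[0,0,0],"claw":-1},{"slide":[0,-0.004,0.295],"angular":[0,0,0],"claw":-1},{"slide":[0,-0.004,0.295],"angular":[0,0,0],"claw":-1},{"slide":[0,-0.004,0.295],"angular":[0,0,0],"claw":-1},{"slide":[0,-0.004,0.295],"angular":[0,0,0],"claw":-1}]' 35
python3 -m inch '[{"slide":[0,0,0],"angular":[0,0,0],"claw":-1},{"slide":[0,0,0],"angular":[0,0,0],"claw":-1}]'
```

```text
time: 19.15
position: [0.5439, -0.3188, 0.0174]
tool_rot: [-0.836, -2.5, -0.224]
ft_force: [1.9, -1.6, 1.5]
grip_width: 0.223
grip_force: 32.9
time: 19.35
position: [0.5439, -0.3188, 0.0173]
tool_rot: [-0.836, -2.501, -0.224]
ft_force: [3.0, -1.7, 2.0]
grip_width: 0.223
grip_force: 33.1
```

```bash
python3 -m inch '[{"slide":[0.02,0,-0.035],"angular":[0,0,0],"claw":-1},{"slide":[0.05,0,-0.087],"angular":[0,0,0],"claw":-1},{"slide":[0.1,0,-0.17],"angular":[0,0,0],"claw":-1},{"slide":[0.18,0,-0.31],"angular":[0,-0.1,0],"claw":-1},{"slide":[0.25,0,-0.45],"angular":[0,-0.3,0],"claw":-1},{"slide":[0.35,0,-0.6],"angular":[0,-0.5,0],"claw":-1},{"slide":[0.35,0,-0.6],"angular":[0,-0.75,0],"claw":-1},{"slide":[0.35,0,-0.6],"angular":[0,-1,0],"claw":-1},{"slide":[0.35,0,-0.6],"angular":[0,-1,0],"claw":-1}]'
python3 - <<'E'
from mal import *
s=st();T=R.from_rotvec(s['tool_rot']).as_matrix()
A=fit(.38,.68,-.45,-.18,.02,.4);f,d=axis(A)
print('face in tool',(T.T@(f-s['position'])).round(4),'axis in tool',(T.T@d).round(3),s['joint_positions'].round(2),T[:,2].round(2))
E
```

```text
time: 20.25
position: [0.5385, -0.3144, 0.1919]
tool_rot: [-0.993, -2.978, -0.003]
ft_force: [-0.0, -0.5, 0.2]
grip_width: 0.003
grip_force: 0.0
scene 0.97 [193.2, 149.4, 84.2, 27.3] 1471
[ 0.433 -0.35   0.02 ] [ 0.593 -0.227  0.068] [ 0.502 -0.274  0.042]
top 0.92 [499.3, 245.2, 58.8, 73.4] 1455
[ 0.433 -0.349  0.02 ] [ 0.585 -0.228  0.067] [ 0.494 -0.278  0.047]
face [ 0.4384 -0.2485  0.0262] axis [ 0.853 -0.511  0.105] tilt deg 84.0 rms 0.0038
face in tool [ 0.1191 -0.0075  0.166 ] axis in tool [-0.989  0.104 -0.107] [ 0.42  0.27  0.09  1.55 -0.03  1.33  1.43] [-0.  0. -1.]
```

View pics/scene_l.png

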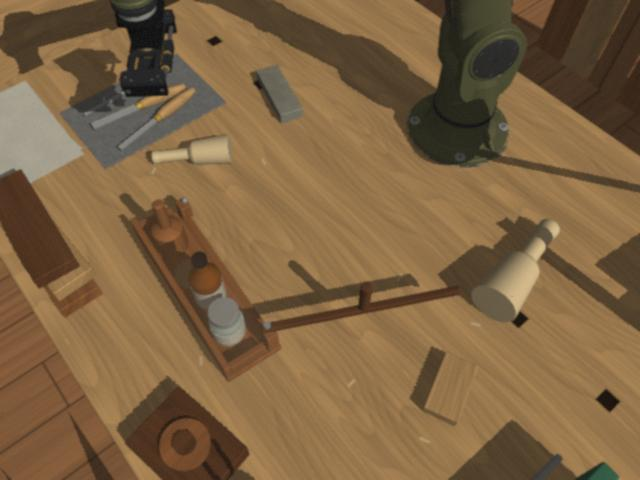

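Again it slipped. The measured opening was 19 mm on a 26 mm handle, so the pads bite about 9 mm further up than I assumed, and the head grasp shows the same offset. I'll go back to the head with a larger tilt. The same picture has the mallet lying at (190,150). First a linear fit of the arm's planar geometry from the logged states, to pick a reachable stand-up pose.

```bash
python3 prof.py | grep -v '^\['; python3 - <<'E'
import numpy as np
from scipy.optimize import least_squares,minimize
from mal import *
s=st();print(s['position'],s['joint_positions'].round(3))
D=[([1.125,.322,-.07,1.452,.023,1.371,-.057],.288,-.582,.2075),([.49,.88,.08,.95,-.11,1.83,1.48],.5737,-.3397,.0813),([.47,.86,.06,.99,-.07,1.82,1.55],.568,-.3248,.0838),
([.51,1.02,.08,.75,-.11,2.03,1.53],.5715,-.3475,.0972),([.95,.77,-.72,1.37,.36,1.66,1.25],.4823,-.2799,.0543),([1.23,.2,-.85,1.69,.16,1.31,1.4],.4849,-.277,.1966),([1.23,-.29,-.66,2.1,-.29,.74,1.76],.4985,-.2804,.2212),([.72,-.28,-.28,2.4,-.14,.1,1.59],.5347,-.2885,.1925),([.37,-.3,-.17,2.44,-1.08,.16,2.65],.586,-.097,.188),([.89,.2,-.36,1.92,-.41,1.29,.61],.4485,-.1112,.1128),([.86,.11,-.39,1.87,-.45,1.39,.51],.4601,-.0763,.1807),([.69,.05,-.57,1.79,.03,1.31,1.59],.5005,-.0913,.199),(list(s['joint_positions']),*s['position'])]
Rz=lambda a:R.from_euler('z',a).as_matrix();Ry=lambda a:R.from_euler('y',a).as_matrix()
def fk(q,v,s3,s5):
    h,L1,a,L2,b,L3,c=v
    M=Rz(-q[0]);p=np.array([0,0,h]);M=M@Ry(q[1]);M=M@Rz(s3*q[2])
    p=p+M@[a,0,L1];M=M@Ry(q[3]);M=M@Rz(s5*q[4]);p=p+M@[b,0,L2];M=M@Ry(q[5]);return p+M@[c,0,L3]
for s3 in(1,-1):
  for s5 in(1,-1):
    f=least_squares(lambda v:np.ravel([fk(q,v,s3,s5)-[x,y,z] for q,x,y,z in D]),[.3,.4,0,.4,0,.25,0])
    print(s3,s5,f.x.round(4),np.sqrt(f.cost*2/len(D)).round(4))
E
```

```text
top 0.69 [499.7, 245.3, 57.6, 72.2] 1467
axis [ 0.815 -0.579] ends [ 0.4495 -0.2475] [ 0.5794 -0.3398] L 0.159
0.02 0.07 centre [ 0.4842 -0.2755] w 0.057 top 0.0607
0.1 0.125 centre [ 0.5405 -0.3141] w 0.025 top 0.039
0.125 0.15 centre [ 0.5605 -0.3288] w 0.026 top 0.0374
0.15 0.17 centre [ 0.5746 -0.3383] w 0.026 top 0.0368
scene 0.85 [191.8, 149.2, 86.3, 29.7] 1553
axis [ 0.787 -0.617] ends [ 0.4564 -0.2395] [ 0.5915 -0.3454] L 0.172
0.02 0.07 centre [ 0.4855 -0.2743] w 0.057 top 0.0619
0.1 0.125 centre [ 0.5421 -0.3121] w 0.024 top 0.0394
0.125 0.15 centre [ 0.5617 -0.328 ] w 0.027 top 0.0379
0.15 0.17 centre [ 0.5804 -0.3399] w 0.033 top 0.0373
[ 0.5436136  -0.31849026  0.18996399] [ 0.417  0.287  0.087  1.532 -0.025  1.326  1.432]
1 1 [-0.8276  0.9158  0.022   0.1093 -0.7358  0.5027  0.1628] 0.3365
1 -1 [-0.4964  1.268   0.1627  0.3315 -0.3312  0.7441  0.4972] 0.3183
-1 1 [ 0.0094  0.3227  0.1784  0.4    -0.1969  0.1604  0.1004] 0.0845
-1 -1 [ 2.050e-01  4.755e-01 -1.300e-03  4.961e-01 -3.430e-02  3.817e-01
  1.000e-04] 0.0219
```

```bash
cat > ik.py <<'E'
from h import *
from scipy.optimize import least_squares
D=[([1.125,.322,-.07,1.452,.023,1.371,-.057],.288,-.582,.2075),([.49,.88,.08,.95,-.11,1.83,1.48],.5737,-.3397,.0813),([.47,.86,.06,.99,-.07,1.82,1.55],.568,-.3248,.0838),
([.51,1.02,.08,.75,-.11,2.03,1.53],.5715,-.3475,.0972),([.95,.77,-.72,1.37,.36,1.66,1.25],.4823,-.2799,.0543),([1.23,.2,-.85,1.69,.16,1.31,1.4],.4849,-.277,.1966),([1.23,-.29,-.66,2.1,-.29,.74,1.76],.4985,-.2804,.2212),([.72,-.28,-.28,2.4,-.14,.1,1.59],.5347,-.2885,.1925),([.37,-.3,-.17,2.44,-1.08,.16,2.65],.586,-.097,.188),([.89,.2,-.36,1.92,-.41,1.29,.61],.4485,-.1112,.1128),([.86,.11,-.39,1.87,-.45,1.39,.51],.4601,-.0763,.1807),([.69,.05,-.57,1.79,.03,1.31,1.59],.5005,-.0913,.199),([.417,.287,.087,1.532,-.025,1.326,1.432],.5436,-.3185,.19)]
Rz=lambda a:R.from_euler('z',a).as_matrix();Ry=lambda a:R.from_euler('y',a).as_matrix()
def fk(q,v):
    h,L1,a,L2,b,L3,c=v
    M=Rz(-q[0]);p=np.array([0,0,h]);M=M@Ry(q[1])@Rz(-q[2]);p=p+M@[a,0,L1];M=M@Ry(q[3])@Rz(-q[4]);p=p+M@[b,0,L2];M=M@Ry(q[5]);return p+M@[c,0,L3],M
f=least_squares(lambda v:np.ravel([fk(q,v)[0]-[x,y,z] for q,x,y,z in D]),[.2,.47,0,.49,0,.38,0],loss='soft_l1',f_scale=.003)
V=f.x
lo=np.array([-2.86,-.3,-1.38,.06,-1.56,.09,-2.69]);hi=np.array([2.86,2.09,1.24,2.45,4.7,2.05,2.69])
q=D[-1][0];T=R.from_rotvec([-.993,-2.978,-.003]).as_matrix();C0=fk(q,V)[1].T@T
best=None
for s7 in(1,-1):
    C=Rz(-s7*q[6])@C0
    T2=R.from_rotvec([-2.018,-1.854,-.541]).as_matrix();q2=D[9][0];e=np.linalg.norm(fk(q2,V)[1]@Rz(s7*q2[6])@C-T2)
    if best is None or e<best[0]:best=(e,s7,C)
E7,S7,CC=best
def full(q): p,M=fk(q,V);return p,M@Rz(S7*q[6])@CC
def ik(p,Q,q0):
    def r(q):
        a,M=full(q);return np.r_[(a-p)*10,R.from_matrix(M.T@Q).as_rotvec()*3,(q-q0)*.003]
    o=least_squares(r,np.clip(q0,lo+.01,hi-.01),bounds=(lo,hi));a,M=full(o.x)
    return o.x,np.linalg.norm(a-p),np.degrees(np.linalg.norm(R.from_matrix(M.T@Q).as_rotvec()))
if __name__=='__main__':
    print(V.round(3),S7,round(E7,3),[np.linalg.norm(fk(q,V)[0]-[x,y,z]).round(3) for q,x,y,z in D])
    for P in ([.5,-.1,.06],[.55,-.1,.06],[.5,-.2,.06],[.6,-.25,.06]):
      for az in (-30,-60,-90,-120):
        for pit in (50,60):
          q=np.array([.4,.29,.09,1.53,0,1.33,1.4]);q[0]=-np.arctan2(P[1],P[0])
          u=np.array([np.cos(np.radians(az)),np.sin(np.radians(az)),0]);y=np.array([-u[1],u[0],0])
          # path: yaw with tool down at height, then pitch
          for a0 in np.linspace(-36,az,6):
            y0=np.array([-np.sin(np.radians(a0)),np.cos(np.radians(a0)),0]);q,e1,e2=ik(np.array([P[0],P[1],.19]),frame(DOWN,y0),q)
          for t in np.linspace(0,pit,8):
            z=np.array([0,0,-1])*np.cos(np.radians(t))+u*np.sin(np.radians(t));q,e1,e2=ik(np.array([P[0],P[1],.19]),frame(z,y),q)
          for h in(.15,.1,.06): q,e1,e2=ik(np.array([P[0],P[1],h]),frame(z,y),q)
          print(P,az,pit,q.round(2),round(e1,3),round(e2,1))
E
python3 ik.py
```

```text
[ 0.202  0.47   0.005  0.49  -0.038  0.379  0.006] -1 0.008 [np.float64(0.03), np.float64(0.026), np.float64(0.026), np.float64(0.027), np.float64(0.018), np.float64(0.02), np.float64(0.023), np.float64(0.027), np.float64(0.017), np.float64(0.005), np.float64(0.006), np.float64(0.022), np.float64(0.03)]
[0.5, -0.1, 0.06] -30 50 [-1.43 -0.3   1.24  2.45  1.54  0.77 -0.3 ] 0.025 5.3
[0.5, -0.1, 0.06] -30 60 [ 0.96  0.63 -1.38  2.45  1.94  1.35 -0.69] 0.041 8.2
[0.5, -0.1, 0.06] -60 50 [-0.05  0.13 -0.28  2.32  1.22  0.97 -0.69] 0.0 0.0
[0.5, -0.1, 0.06] -60 60 [-0.11  0.27 -0.32  2.34  1.41  1.15 -0.95] 0.0 0.0
[0.5, -0.1, 0.06] -90 50 [-0.24  0.39 -0.08  1.99  0.89  1.29 -0.82] 0.0 0.0
[0.5, -0.1, 0.06] -90 60 [-0.31  0.5  -0.07  1.96  0.99  1.4  -0.95] 0.0 0.0
[0.5, -0.1, 0.06] -120 50 [-0.24  0.6   0.05  1.66  0.59  1.54 -0.94] 0.0 0.0
[0.5, -0.1, 0.06] -120 60 [-0.29  0.71  0.07  1.6   0.65  1.65 -0.98] 0.0 0.0
[0.55, -0.1, 0.06] -30 50 [-1.32 -0.1   1.24  2.45  1.7   0.53 -0.49] 0.004 0.7
[0.55, -0.1, 0.06] -30 60 [ 1.06  0.63 -1.38  2.45  2.07  1.23 -0.67] 0.018 3.3
[0.55, -0.1, 
[... 1004 characters left out ...]
5, -0.2, 0.06] -120 60 [-0.17  0.68  0.12  1.65  0.74  1.55 -0.9 ] 0.0 0.0
[0.6, -0.25, 0.06] -30 50 [ 0.69  0.08 -0.34  2.31  2.2   0.18 -0.73] 0.0 0.0
[0.6, -0.25, 0.06] -30 60 [ 0.29  0.14  0.02  2.39  2.71  0.46 -1.29] 0.0 0.0
[0.6, -0.25, 0.06] -60 50 [-0.03  0.25  0.1   2.15  1.36  0.68 -0.51] 0.0 0.0
[0.6, -0.25, 0.06] -60 60 [-0.06  0.32  0.07  2.19  1.64  0.83 -0.84] 0.0 0.0
[0.6, -0.25, 0.06] -90 50 [-0.24  0.5   0.27  1.82  0.89  1.06 -0.55] 0.0 0.0
[0.6, -0.25, 0.06] -90 60 [-0.31  0.59  0.29  1.82  1.02  1.14 -0.71] 0.0 0.0
[0.6, -0.25, 0.06] -120 50 [-0.22  0.77  0.38  1.41  0.52  1.43 -0.6 ] 0.0 0.0
[0.6, -0.25, 0.06] -120 60 [-0.27  0.88  0.41  1.36  0.6   1.51 -0.65] 0.0 0.0
```

The kinematic fit shows that standing it up with the tool pointing along -y (tangentially) is well inside all joint ranges. So: grasp the head at a 30° tilt, yaw the handle to -y, then pitch 60°.

```bash
python3 -c "
from mal import *
Q=frame([-.4,.3,-.866],[.6,.8,0])
go([.517,-.3,.088],Q);go([.4848,-.2756,.019],Q)"
```

```text
pos [ 0.5436 -0.3185  0.19  ] slide [ 0.128 -0.005  0.408] ang [ 0.     0.995 -0.004] t 20.65
pos [ 0.5436 -0.3185  0.19  ] slide [ 0.289 -0.004  0.685] ang [ 0.     0.995 -0.004] t 20.65
```

```bash
python3 -m inch '[{"slide":[0,0,0],"angular":[0,0.25,0],"claw":1},{"slide":[0,0,0],"angular":[0,0.5,0],"claw":1},{"slide":[0.05,0,0.1],"angular":[0,0.75,0],"claw":1},{"slide":[0.09,0,0.2],"angular":[0,0.995,0],"claw":1},{"slide":[0.13,0,0.3],"angular":[0,0.995,0],"claw":1},{"slide":[0.13,0,0.3],"angular":[0,0.995,0],"claw":1},{"slide":[0.13,0,0.3],"angular":[0,0.995,0],"claw":1},{"slide":[0.13,0,0.35],"angular":[0,0.995,0],"claw":1},{"slide":[0.13,0,0.38],"angular":[0,0.995,0],"claw":1},{"slide":[0.13,0,0.4],"angular":[0,0.995,0],"claw":1}]'
python3 -c "
from mal import *
Q=frame([-.4,.3,-.866],[.6,.8,0])
go([.4848,-.2756,.019],Q)"
```

```text
time: 21.65
position: [0.5172, -0.2984, 0.0914]
tool_rot: [-0.836, -2.503, -0.223]
ft_force: [0.2, 0.3, -1.0]
grip_width: 0.833
grip_force: 0.0
pos [ 0.5172 -0.2984  0.0914] slide [-0.007 -0.005  0.33 ] ang [ 0.002  0.006 -0.002] t 21.65
```

```bash
python3 -m inch '[{"slide":[0,0,0.05],"angular":[0,0,0],"claw":1},{"slide":[-0.007,-0.005,0.12],"angular":[0,0,0],"claw":1},{"slide":[-0.007,-0.005,0.22],"angular":[0,0,0],"claw":1},{"slide":[-0.007,-0.005,0.33],"angular":[0,0,0],"claw":1},{"slide":[-0.007,-0.005,0.33],"angular":[0,0,0],"claw":-1},{"slide":[-0.007,-0.005,0.33],"angular":[0,0,0],"claw":-1},{"slide":[-0.007,-0.005,0.33],"angular":[0,0,0],"claw":-1},{"slide":[-0.007,-0.005,0.33],"angular":[0,0,0],"claw":-1},{"slide":[-0.007,-0.005,0.33],"angular":[0,0,0],"claw":-1},{"slide":[-0.007,-0.005,0.33],"angular":[0,0,0],"claw":-1}]' 45
python3 -m inch '[{"slide":[0,0,0],"angular":[0,0,0],"claw":-1},{"slide":[0,0,0],"angular":[0,0,0],"claw":-1},{"slide":[0,0,0],"angular":[0,0,0],"claw":-1}]'
python3 -c "
from mal import *
Q=frame([-.4,.3,-.866],[.6,.8,0])
go([.5,-.25,.19],frame(DOWN,[.6,.8,0]))"
```

```text
time: 22.65
position: [0.4846, -0.2767, 0.0193]
tool_rot: [-0.837, -2.502, -0.222]
ft_force: [1.1, -3.1, 4.1]
grip_width: 0.617
grip_force: 44.5
time: 22.95
position: [0.4846, -0.2766, 0.0192]
tool_rot: [-0.837, -2.502, -0.222]
ft_force: [-0.3, -3.5, 5.3]
grip_width: 0.614
grip_force: 44.6
pos [ 0.4846 -0.2766  0.0192] slide [ 0.353  0.121 -0.585] ang [-0.001 -0.994 -0.004] t 22.95
```

```bash
python3 -m inch '[{"slide":[0.04,0,-0.07],"angular":[0,0,0],"claw":-1},{"slide":[0.1,0,-0.17],"angular":[0,0,0],"claw":-1},{"slide":[0.2,0.04,-0.34],"angular":[0,0,0],"claw":-1},{"slide":[0.3,0.08,-0.5],"angular":[0,-0.25,0],"claw":-1},{"slide":[0.35,0.12,-0.585],"angular":[0,-0.5,0],"claw":-1},{"slide":[0.35,0.12,-0.585],"angular":[0,-0.75,0],"claw":-1},{"slide":[0.35,0.12,-0.585],"angular":[0,-1,0],"claw":-1},{"slide":[0.35,0.12,-0.585],"angular":[0,-1,0],"claw":-1},{"slide":[0.35,0.12,-0.585],"angular":[0,-1,0],"claw":-1}]'
python3 -c "
from mal import *
go([.5,-.22,.2],frame(DOWN,[.88,.47,0]))
go([.5,-.2,.2],frame(DOWN,[1,0,0]))"
```

```text
time: 23.85
position: [0.4992, -0.2485, 0.1882]
tool_rot: [-0.994, -2.979, -0.001]
ft_force: [0.7, -0.6, -3.8]
grip_width: 0.615
grip_force: 43.8
pos [ 0.4992 -0.2485  0.1882] slide [ 0.066  0.093 -0.047] ang [ 0.001 -0.002  0.833] t 23.85
pos [ 0.4992 -0.2485  0.1882] slide [ 0.114  0.157 -0.047] ang [ 0.    -0.002  1.77 ] t 23.85
```

```bash
python3 -m inch '[{"slide":[0.03,0.04,-0.05],"angular":[0,0,0.25],"claw":-1},{"slide":[0.07,0.09,-0.05],"angular":[0,0,0.5],"claw":-1},{"slide":[0.1,0.14,-0.05],"angular":[0,0,0.75],"claw":-1},{"slide":[0.114,0.157,-0.05],"angular":[0,0,1],"claw":-1},{"slide":[0.114,0.157,-0.05],"angular":[0,0,1],"claw":-1}]'
python3 -m inch '[{"slide":[0,0,0],"angular":[0,0,0.25],"claw":-1},{"slide":[0,0,0],"angular":[0,0,0.5],"claw":-1},{"slide":[0,0,0],"angular":[0,0,0.77],"claw":-1},{"slide":[0,0,0],"angular":[0,0,0.77],"claw":-1}]'
python3 -m inch '[{"slide":[0,0,0],"angular":[0,-0.25,0],"claw":-1},{"slide":[0,0,0],"angular":[0,-0.5,0],"claw":-1},{"slide":[0,0,0],"angular":[0,-0.75,0],"claw":-1},{"slide":[0,0,0],"angular":[0,-1,0],"claw":-1},{"slide":[0,0,0],"angular":[0,-1,0],"claw":-1}]'
python3 -m inch '[{"slide":[0,0,0],"angular":[0,-0.25,0],"claw":-1},{"slide":[0,0,0],"angular":[0,-0.5,0],"claw":-1},{"slide":[0,0,0],"angular":[0,-0.75,0],"claw":-1},{"slide":[0,0,0],"angular":[0,-0.9,0],"claw":-1},{"slide":[0,0,0],"angular":[0,-0.9,0],"claw":-1}]'
cat > up.py <<'E'
from mal import *
import sys
x,y=float(sys.argv[1]),float(sys.argv[2])
s=st();T=R.from_rotvec(s['tool_rot']).as_matrix();p=s['position']
f,d=axis(fit(x-.09,x+.09,y-.1,y+.1,.02,.4))
print('TCP',p.round(3),'tool z',T[:,2].round(2),'y',T[:,1].round(2),'face in tool',(T.T@(f-p)).round(4),s['joint_positions'].round(2))
Q=R.align_vectors([[0,0,1]],[d])[0].as_matrix();n=Q@(f-p)
for h in (.03,.003): go(np.array([f[0],f[1],h])-n,Q@T)
E
python3 up.py .5 -.2
```

```text
time: 24.35
position: [0.5021, -0.2004, 0.2004]
tool_rot: [-1.731, -2.62, -0.0]
ft_force: [-0.5, -0.8, -3.1]
grip_width: 0.614
grip_force: 43.8
time: 24.75
position: [0.5014, -0.2023, 0.2005]
tool_rot: [-2.221, -2.222, 0.001]
ft_force: [-0.2, -0.4, -2.6]
grip_width: 0.617
grip_force: 43.8
time: 25.25
position: [0.5016, -0.1958, 0.1983]
tool_rot: [1.916, 1.942, -0.518]
ft_force: [-0.0, 1.1, -4.3]
grip_width: 0.617
grip_force: 43.8
time: 25.75
position: [0.5003, -0.2003, 0.1976]
tool_rot: [1.619, 1.629, -0.886]
ft_force: [0.2, -0.5, -4.2]
grip_width: 0.619
grip_force: 43.9
scene 0.68 [210.4, 103.6, 45.1, 79.0] 1093
[ 0.478 -0.219  0.171] [ 0.535 -0.103  0.327] [ 0.507 -0.192  0.266]
top 0.64 [482.6, 243.8, 55.1, 32.8] 1250
[ 0.473 -0.223  0.17 ] [ 0.528 -0.161  0.33 ] [ 0.501 -0.189  0.243]
face [ 0.4987 -0.1873  0.1567] axis [ 0.045 -0.131  0.99 ] tilt deg 8.0 rms 0.0039
TCP [ 0.5   -0.2    0.198] tool z [-0.   -0.84 -0.55] y [ 1.    0.   -0.01] face in tool [ 0.0413 -0.0012  0.0115] [-0.13  0.22 -0.17  1.98  0.97  1.47 -0.68]
pos [ 0.501  -0.2028  0.202 ] slide [ 0.452 -0.011  0.257] ang [-0.043 -0.25   0.05 ] t 25.95
pos [ 0.501  -0.2028  0.202 ] slide [ 0.543 -0.011  0.316] ang [-0.043 -0.25   0.05 ] t 25.95
```

```bash
python3 -m inch '[{"slide":[0.1,0,0.06],"angular":[0,-0.25,0],"claw":-1},{"slide":[0.2,0,0.11],"angular":[0,-0.25,0],"claw":-1},{"slide":[0.3,0,0.17],"angular":[0,-0.25,0],"claw":-1},{"slide":[0.4,0,0.23],"angular":[0,-0.25,0],"claw":-1},{"slide":[0.45,0,0.256],"angular":[0,-0.25,0],"claw":-1},{"slide":[0.45,0,0.256],"angular":[0,-0.25,0],"claw":-1},{"slide":[0.45,0,0.256],"angular":[0,-0.25,0],"claw":-1}]'
python3 up.py .5 -.2
```

```text
time: 26.65
position: [0.5018, -0.1941, 0.0733]
tool_rot: [1.531, 1.526, -0.964]
ft_force: [0.1, 0.7, -2.5]
grip_width: 0.614
grip_force: 44.0
scene 0.57 [223.2, 155.6, 35.3, 66.9] 1027
[ 0.475 -0.208  0.03 ] [ 0.541 -0.104  0.204] [ 0.509 -0.174  0.121]
top 0.93 [456.8, 247.2, 40.2, 29.8] 837
[ 0.474 -0.209  0.035] [ 0.528 -0.154  0.206] [ 0.5   -0.173  0.114]
face [ 0.5007 -0.1855  0.0296] axis [ 0.032 -0.002  0.999] tilt deg 1.8 rms 0.0044
TCP [ 0.502 -0.194  0.073] tool z [-0.   -0.9  -0.43] y [ 1. -0.  0.] face in tool [ 0.0432 -0.0012  0.0109] [-0.2   0.52 -0.17  2.01  1.1   1.45 -1.02]
pos [ 0.5017 -0.1937  0.0732] slide [-0.002 -0.005  0.   ] ang [-0.025 -0.006  0.054] t 26.85
pos [ 0.5017 -0.1937  0.0732] slide [ 0.095 -0.006  0.047] ang [-0.025 -0.006  0.054] t 26.85
```

```bash
python3 -m inch '[{"slide":[0.03,0,0.015],"angular":[0,0,0],"claw":-1},{"slide":[0.06,0,0.03],"angular":[0,0,0],"claw":-1},{"slide":[0.085,0,0.042],"angular":[0,0,0],"claw":-1},{"slide":[0.095,0,0.046],"angular":[0,0,0],"claw":-1},{"slide":[0.095,0,0.046],"angular":[0,0,0],"claw":-1}]'
python3 -c "
from mal import *
s=st();print(s['position'],s['ft_force'].round(1))"
```

```text
time: 27.35
position: [0.5006, -0.1941, 0.0457]
tool_rot: [1.529, 1.526, -0.968]
ft_force: [-2.9, 1.0, 0.2]
grip_width: 0.617
grip_force: 44.1
[ 0.50055275 -0.19412818  0.04568971] [-2.9  1.   0.2]
```

```bash
python3 -m inch '[{"slide":[0,0,0],"angular":[0,0,0],"claw":0.4},{"slide":[0,0,0],"angular":[0,0,0],"claw":0.6},{"slide":[0,0,0],"angular":[0,0,0],"claw":1},{"slide":[0,0,0],"angular":[0,0,0],"claw":1},{"slide":[0,0,-0.04],"angular":[0,0,0],"claw":1},{"slide":[0,0,-0.12],"angular":[0,0,0],"claw":1},{"slide":[0,0,-0.25],"angular":[0,0,0],"claw":1},{"slide":[0,0,-0.4],"angular":[0,0,0],"claw":1},{"slide":[0,0,-0.55],"angular":[0,0,0],"claw":1},{"slide":[0,0,-0.55],"angular":[0,0,0],"claw":1}]'
python3 - <<'E'
from mal import *
f,d=axis(fit(.4,.6,-.3,-.1,.012,.3))
s=st();print(s['position'],s['joint_positions'].round(2))
E
```

```text
time: 28.35
position: [0.5035, -0.0629, 0.1058]
tool_rot: [1.527, 1.534, -0.953]
ft_force: [0.1, -0.0, -0.5]
grip_width: 1.001
grip_force: 0.0
scene 0.7 [229.4, 164.6, 32.9, 69.3] 1368
[ 0.476 -0.203  0.012] [ 0.531 -0.153  0.175] [ 0.507 -0.173  0.082]
top 0.62 [453.4, 250.3, 44.2, 31.0] 807
[ 0.47  -0.205  0.012] [ 0.529 -0.153  0.175] [ 0.496 -0.174  0.085]
face [ 0.4989 -0.1856  0.0008] axis [-0.001 -0.005  1.   ] tilt deg 0.3 rms 0.0021
[ 0.5006415  -0.07061111  0.10449912] [-0.33  0.54 -0.25  1.89  0.96  1.64 -1.03]
```

The mallet stands alone on the bench at (0.499, -0.186), tilted 0.3°. Next I'll raise the tool and point it straight down above it.

```bash
python3 -c "
from mal import *
go([.5,-.1,.28],frame(DOWN,[1,0,0]))"
python3 -m inch '[{"slide":[-0.15,0,-0.07],"angular":[0,0.1,0],"claw":1},{"slide":[-0.3,0,-0.14],"angular":[0,0.3,0],"claw":1},{"slide":[-0.45,0,-0.21],"angular":[0,0.5,0],"claw":1},{"slide":[-0.6,0,-0.28],"angular":[0,0.75,0],"claw":1},{"slide":[-0.6,0,-0.28],"angular":[0,1,0],"claw":1},{"slide":[-0.6,0,-0.28],"angular":[0,1,0],"claw":1}]'
python3 -c "
from mal import *
go([.499,-.1856,.25],frame(DOWN,[.996,-.08,0]))
go([.499,-.1856,.12],frame(DOWN,[.996,-.08,0]))"
```

```text
pos [ 0.5006 -0.0706  0.1045] slide [-0.685 -0.002 -0.195] ang [-2.000e-03  2.153e+00 -3.000e-03] t 28.55
time: 29.15
position: [0.5015, -0.0763, 0.2748]
tool_rot: [1.89, 1.862, -0.576]
ft_force: [-0.0, -0.8, -0.8]
grip_width: 1.0
grip_force: 0.0
pos [ 0.5015 -0.0763  0.2748] slide [-0.304 -0.006  0.329] ang [0.058 1.148 0.121] t 29.15
pos [ 0.5015 -0.0763  0.2748] slide [-0.01  -0.011  0.758] ang [0.058 1.148 0.121] t 29.15
```

```bash
python3 -m inch '[{"slide":[-0.1,0,0.05],"angular":[0.02,0.25,0.03],"claw":1},{"slide":[-0.2,0,0.15],"angular":[0.03,0.5,0.06],"claw":1},{"slide":[-0.3,0,0.3],"angular":[0.05,0.75,0.1],"claw":1},{"slide":[-0.3,0,0.3],"angular":[0.05,1,0.12],"claw":1},{"slide":[-0.3,0,0.3],"angular":[0.05,1,0.12],"claw":1},{"slide":[-0.3,0,0.3],"angular":[0.05,1,0.12],"claw":1}]'
python3 -c "
from mal import *
go([.499,-.1856,.25],frame(DOWN,[.996,-.08,0]))
go([.499,-.1856,.12],frame(DOWN,[.996,-.08,0]))"
```

```text
time: 29.75
position: [0.4993, -0.1755, 0.2479]
tool_rot: [2.262, 2.109, -0.1]
ft_force: [0.0, 0.5, 1.0]
grip_width: 1.0
grip_force: 0.0
pos [ 0.4993 -0.1755  0.2479] slide [-0.041  0.002 -0.005] ang [-0.017  0.152  0.019] t 29.75
pos [ 0.4993 -0.1755  0.2479] slide [0.    0.007 0.513] ang [-0.017  0.152  0.019] t 29.75
```

```bash
python3 -m inch '[{"slide":[-0.04,0,0],"angular":[0,0.15,0.02],"claw":1},{"slide":[-0.04,0,0],"angular":[0,0.15,0.02],"claw":1},{"slide":[-0.04,0,0],"angular":[0,0.15,0.02],"claw":1}]'
python3 -c "
from mal import *
go([.499,-.1856,.12],frame(DOWN,[.996,-.08,0]))"
```

```text
time: 30.05
position: [0.5, -0.1834, 0.2503]
tool_rot: [-2.303, -2.133, 0.008]
ft_force: [0.9, 0.4, -0.5]
grip_width: 1.0
grip_force: 0.0
pos [ 0.5    -0.1834  0.2503] slide [-0.008 -0.     0.521] ang [-0.011  0.003  0.007] t 30.05
```

```bash
python3 -m inch '[{"slide":[-0.008,0,0.15],"angular":[0,0,0],"claw":1},{"slide":[-0.008,0,0.3],"angular":[0,0,0],"claw":1},{"slide":[-0.008,0,0.42],"angular":[0,0,0],"claw":0.5},{"slide":[-0.008,0,0.51],"angular":[0,0,0],"claw":0.2},{"slide":[-0.008,0,0.51],"angular":[0,0,0],"claw":0},{"slide":[-0.008,0,0.51],"angular":[0,0,0],"claw":-1},{"slide":[-0.008,0,0.51],"angular":[0,0,0],"claw":-1},{"slide":[-0.008,0,0.51],"angular":[0,0,0],"claw":-1},{"slide":[-0.008,0,0.51],"angular":[0,0,0],"claw":-1},{"slide":[-0.008,0,0.51],"angular":[0,0,0],"claw":-1}]' 30
python3 -m inch '[{"slide":[0,0,0],"angular":[0,0,0],"claw":-1},{"slide":[0,0,0],"angular":[0,0,0],"claw":-1}]'
```

```text
time: 31.05
position: [0.5, -0.1874, 0.1248]
tool_rot: [-2.307, -2.132, 0.003]
ft_force: [-1.6, 0.7, 0.9]
grip_width: 0.361
grip_force: 0.3
time: 31.25
position: [0.4999, -0.1874, 0.1247]
tool_rot: [-2.307, -2.131, 0.003]
ft_force: [-1.1, -1.0, 4.0]
grip_width: 0.327
grip_force: 30.0
```

```bash
python3 -m inch '[{"slide":[0,0,0],"angular":[0,0,0],"claw":0},{"slide":[0,0,0],"angular":[0,0,0],"claw":0},{"slide":[0,0,0.026],"angular":[0,0,0],"claw":0},{"slide":[0,0,0.026],"angular":[0,0,0],"claw":-1},{"slide":[0,0,0.026],"angular":[0,0,0],"claw":-1},{"slide":[0,0,0.026],"angular":[0,0,0],"claw":-1},{"slide":[0,0,0.026],"angular":[0,0,0],"claw":-1},{"slide":[0,0,0.026],"angular":[0,0,0],"claw":-1}]' 30
python3 -c "
from mal import *
f,d=axis(fit(.4,.6,-.3,-.1,.012,.3))
go([.499,-.1856,.22],frame(DOWN,[.996,-.08,0]))"
```

```text
time: 32.05
position: [0.4994, -0.1872, 0.1174]
tool_rot: [-2.305, -2.131, 0.004]
ft_force: [-0.7, 0.5, -0.7]
grip_width: 0.313
grip_force: 29.4
scene 0.62 [229.5, 164.8, 31.0, 67.5] 1300
[ 0.473 -0.206  0.012] [ 0.531 -0.154  0.175] [ 0.507 -0.172  0.08 ]
top 0.63 [444.9, 248.4, 26.3, 30.5] 453
[ 0.466 -0.184  0.012] [ 0.529 -0.147  0.214] [ 0.499 -0.167  0.073]
face [ 0.4986 -0.1856  0.001 ] axis [ 0.013 -0.007  1.   ] tilt deg 0.9 rms 0.0024
pos [ 0.4995 -0.1872  0.1174] slide [ 0.006 -0.004 -0.41 ] ang [-0.006  0.001  0.003] t 32.25
```

```bash
python3 -m inch '[{"slide":[0,0,-0.05],"angular":[0,0,0],"claw":-1},{"slide":[0,0,-0.12],"angular":[0,0,0],"claw":-1},{"slide":[0,0,-0.25],"angular":[0,0,0],"claw":-1},{"slide":[0,0,-0.4],"angular":[0,0,0],"claw":-1},{"slide":[0,0,-0.45],"angular":[0,0,0],"claw":-1},{"slide":[0,0,-0.45],"angular":[0,0,0],"claw":-1}]'
python3 - <<'E'
from mal import *
s=st();p=s['position'];f,d=axis(fit(.4,.6,-.3,-.1,.06,.35));off=f-p;print('face-TCP',off.round(4))
im=ctrl.get_image('top');r=ctrl.outline_of('pad','top')[0];P=pts(im)
m=r['mask'].astype(np.uint8);c=max(cv2.findContours(m,0,cv2.CHAIN_APPROX_NONE)[0],key=cv2.contourArea)
e=cv2.fitEllipse(c);u=np.array(e[0]);K=np.array(im['camera_matrix']);E=np.array(im['extrinsics'])
ray=E[:3,:3]@[(u[0]-K[0,2])/K[0,0],-(u[1]-K[1,2])/K[1,1],-1];o=E[:3,3];t=(.018-o[2])/ray[2];pad=o+t*ray
print('pad',r['confidence'],r['bbox'],e,pad.round(4))
go([.6775+p[0]-f[0],-.0528+p[1]-f[1],.235],frame(DOWN,[.996,-.088,0]))
E
```

```text
time: 32.85
position: [0.5015, -0.1877, 0.2325]
tool_rot: [2.305, 2.131, 0.001]
ft_force: [0.0, -0.6, -4.0]
grip_width: 0.314
grip_force: 29.4
scene 0.66 [220.2, 123.1, 39.3, 84.1] 1817
[ 0.474 -0.209  0.114] [ 0.534 -0.151  0.33 ] [ 0.509 -0.172  0.192]
top 0.64 [457.4, 247.4, 26.5, 33.9] 586
[ 0.47  -0.185  0.112] [ 0.526 -0.154  0.246] [ 0.498 -0.166  0.184]
face [ 0.5005 -0.1861  0.1159] axis [ 0.013 -0.007  1.   ] tilt deg 0.8 rms 0.0025
face-TCP [-0.0009  0.0016 -0.1167]
pad 0.74 [391.7, 166.2, 26.6, 31.0] ((389.48834228515625, 165.79519653320312), (29.12251091003418, 29.443937301635742), 65.55683898925781) [ 0.6765 -0.053   0.018 ]
pos [ 0.499  -0.1869  0.2282] slide [ 0.585  0.674 -0.031] ang [-0.011 -0.     0.018] t 33.15
```

```bash
python3 -m inch '[{"slide":[0.15,0,-0.03],"angular":[0,0,0],"claw":-1},{"slide":[0.3,0.08,-0.03],"angular":[0,0,0],"claw":-1},{"slide":[0.45,0.18,-0.03],"angular":[0,0,0.02],"claw":-1},{"slide":[0.58,0.28,-0.03],"angular":[0,0,0.02],"claw":-1},{"slide":[0.585,0.42,-0.03],"angular":[0,0,0.02],"claw":-1},{"slide":[0.585,0.55,-0.03],"angular":[0,0,0.02],"claw":-1},{"slide":[0.585,0.64,-0.03],"angular":[0,0,0.02],"claw":-1},{"slide":[0.585,0.674,-0.03],"angular":[0,0,0.02],"claw":-1},{"slide":[0.585,0.674,-0.03],"angular":[0,0,0.02],"claw":-1},{"slide":[0.585,0.674,-0.03],"angular":[0,0,0.02],"claw":-1}]'
python3 - <<'E'
from mal import *
f,d=axis(fit(.6,.76,-.13,.02,.1,.4,('scene',)))
p=st()['position'];print('off',(f-p).round(4))
go([.6779,-.0546,.15],frame(DOWN,[.996,-.088,0]))
go([.6779,-.0546,.136],frame(DOWN,[.996,-.088,0]))
E
```

```text
time: 34.15
position: [0.6784, -0.0546, 0.2365]
tool_rot: [-2.316, -2.118, 0.005]
ft_force: [-0.1, -0.1, -3.9]
grip_width: 0.317
grip_force: 30.2
scene 0.63 [175.1, 218.5, 46.5, 75.8] 2081
[ 0.648 -0.128  0.118] [ 0.709 -0.022  0.334] [ 0.683 -0.041  0.199]
face [ 0.6773 -0.0576  0.1201] axis [0.012 0.025 1.   ] tilt deg 1.6 rms 0.0028
off [-0.0012 -0.0029 -0.1172]
pos [ 0.6785 -0.0547  0.2373] slide [ 0.    -0.001  0.349] ang [-0.006  0.001 -0.002] t 34.25
pos [ 0.6785 -0.0547  0.2373] slide [ 0.    -0.001  0.405] ang [-0.006  0.001 -0.002] t 34.25
```

```bash
python3 -m inch '[{"slide":[0,0,0.1],"angular":[0,0,0],"claw":-1},{"slide":[0,0,0.2],"angular":[0,0,0],"claw":-1},{"slide":[0,0,0.29],"angular":[0,0,0],"claw":-1},{"slide":[0,0,0.35],"angular":[0,0,0],"claw":-1},{"slide":[0,0,0.385],"angular":[0,0,0],"claw":-1},{"slide":[0,0,0.4],"angular":[0,0,0],"claw":-1},{"slide":[0,0,0.4],"angular":[0,0,0],"claw":-1}]'
python3 -c "
from mal import *
f,d=axis(fit(.6,.76,-.1,.02,.03,.4,('scene','top')))
go([.6779,-.0546,.1345],frame(DOWN,[.996,-.088,0]))
print(st()['ft_force'].round(1))"
```

```text
time: 34.95
position: [0.6794, -0.0547, 0.1375]
tool_rot: [-2.317, -2.12, 0.003]
ft_force: [-0.9, 0.3, -3.0]
grip_width: 0.316
grip_force: 30.2
scene 0.75 [183.4, 251.8, 35.4, 65.1] 1204
[ 0.653 -0.077  0.031] [ 0.71  -0.02   0.238] [ 0.688 -0.043  0.107]
face [ 0.6778 -0.0573  0.0211] axis [0.016 0.017 1.   ] tilt deg 1.3 rms 0.0035
pos [ 0.68   -0.0547  0.1384] slide [-0.001 -0.008  0.016] ang [-0.001  0.001 -0.002] t 35.15
[-0.3  0.4 -4.2]
```

```bash
python3 -m inch '[{"slide":[0.006,-0.008,0.012],"angular":[0,0,0],"claw":-1},{"slide":[0.006,-0.008,0.016],"angular":[0,0,0],"claw":-1},{"slide":[0.006,-0.008,0.018],"angular":[0,0,0],"claw":-1},{"slide":[0.006,-0.008,0.018],"angular":[0,0,0],"claw":-1}]'
python3 -m inch '[{"slide":[0,0,0],"angular":[0,0,0],"claw":-0.1},{"slide":[0,0,0],"angular":[0,0,0],"claw":0},{"slide":[0,0,0],"angular":[0,0,0],"claw":0},{"slide":[0,0,0],"angular":[0,0,0],"claw":0.3},{"slide":[0,0,0],"angular":[0,0,0],"claw":0.3}]'
python3 -c "
from mal import *
f,d=axis(fit(.6,.76,-.1,.02,.03,.4,('scene','top')))
print(st()['ft_force'].round(1),st()['position'])"
```

```text
time: 35.55
position: [0.6791, -0.054, 0.136]
tool_rot: [2.317, 2.118, 0.001]
ft_force: [-0.6, -2.4, 6.6]
grip_width: 0.311
grip_force: 30.1
time: 36.05
position: [0.6772, -0.0528, 0.1323]
tool_rot: [-2.316, -2.119, 0.004]
ft_force: [-0.1, 0.3, -0.0]
grip_width: 0.597
grip_force: 0.0
scene 0.9 [180.8, 251.0, 36.2, 69.4] 1184
[ 0.653 -0.078  0.03 ] [ 0.709 -0.001  0.192] [ 0.687 -0.046  0.105]
top 0.45 [299.6, 223.4, 170.8, 184.9] 221
[ 0.701 -0.039  0.03 ] [0.732 0.02  0.114] [ 0.721 -0.01   0.059]
face [ 0.6984 -0.0034  0.0455] axis [-0.092 -0.335  0.938] tilt deg 20.3 rms 0.0062
[ 0.5  0.8 -0.5] [ 0.67731637 -0.05295247  0.13247763]
```

```bash
python3 -m inch '[{"slide":[0,0,-0.06],"angular":[0,0,0],"claw":0.3},{"slide":[0,0,-0.16],"angular":[0,0,0],"claw":0.3},{"slide":[0,0,-0.3],"angular":[0,0,0],"claw":0.3},{"slide":[0,0,-0.45],"angular":[0,0,0],"claw":-0.8},{"slide":[0,0,-0.5],"angular":[0,0,0],"claw":-0.8},{"slide":[0,-0.2,-0.5],"angular":[0,0,0],"claw":-0.8},{"slide":[0,-0.4,-0.5],"angular":[0,0,0],"claw":-0.8},{"slide":[0,-0.5,-0.5],"angular":[0,0,0],"claw":-0.8}]'
python3 - <<'E'
from mal import *
f,d=axis(fit(.6,.76,-.1,.005,.03,.2,('scene',)))
im=ctrl.get_image('top');P=pts(im);save(im,'top2.png')
k=(im['depth']>0)&(P[...,0]>.63)&(P[...,0]<.73)&(P[...,1]>-.09)&(P[...,1]<-.015)&(P[...,2]>.172)&(P[...,2]<.2)
q=P[k];print('bead top',len(q),((q.min(0)+q.max(0))/2).round(4))
for n,r in dict(oil=(.62,.74,-.02,.06,.155,.18),fat=(.62,.74,-.17,-.1,.14,.165),wax=(.62,.74,.06,.14,.09,.11),knob=(.4,.6,.15,.3,.14,.17)).items():
    k=(im['depth']>0)&(P[...,0]>r[0])&(P[...,0]<r[1])&(P[...,1]>r[2])&(P[...,1]<r[3])&(P[...,2]>r[4])&(P[...,2]<r[5]);q=P[k]
    if len(q): print(n,len(q),((q.min(0)+q.max(0))/2).round(3))
go([.53,.28,.25],frame(DOWN,[.889,-.457,0]))
cv2.imwrite('pics/c5.png',cv2.resize(cv2.imread('pics/scene_l.png')[130:390,110:410],(690,598),interpolation=cv2.INTER_CUBIC))
E
```

```text
time: 37.05
position: [0.55, -0.0415, 0.2581]
tool_rot: [-2.316, -2.119, 0.005]
ft_force: [1.0, -0.2, 0.1]
grip_width: 0.282
grip_force: 0.0
scene 0.58 [181.2, 251.6, 36.5, 71.1] 1268
[ 0.653 -0.078  0.03 ] [ 0.709 -0.028  0.194] [ 0.686 -0.046  0.106]
face [ 0.678 -0.058  0.019] axis [ 0.002 -0.002  1.   ] tilt deg 0.2 rms 0.0021
bead top 1 [ 0.6914 -0.0612  0.1839]
oil 155 [0.68  0.021 0.167]
wax 523 [0.691 0.092 0.099]
knob 89 [0.498 0.231 0.153]
pos [ 0.5524 -0.0418  0.2591] slide [ 1.274 -0.204  0.036] ang [-0.001  0.002  0.737] t 37.2
```

View pics/c5.png

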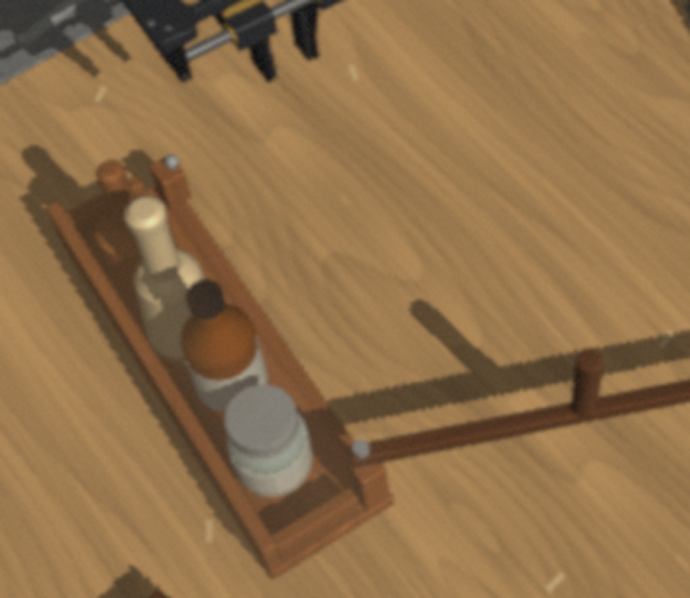

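The crop shows the mallet upright on the pad at crop (160,280) between the stubby mallet and the bottle, with the neighbours undisturbed and the keeper knob at (590,380). Now the keeper: I'll push the knob with the fingers nearly closed, so the knob nests between the tips.

```bash
python3 -m inch '[{"slide":[0.2,-0.05,0],"angular":[0,0,0.2],"claw":-0.8},{"slide":[0.4,-0.1,0],"angular":[0,0,0.4],"claw":-0.8},{"slide":[0.6,-0.15,0],"angular":[0,0,0.6],"claw":-0.8},{"slide":[0.8,-0.2,0],"angular":[0,0,0.737],"claw":-0.8},{"slide":[1,-0.204,0.03],"angular":[0,0,0.737],"claw":-0.8},{"slide":[1,-0.204,0.03],"angular":[0,0,0.737],"claw":-0.8},{"slide":[1,-0.204,0.03],"angular":[0,0,0.737],"claw":-0.8}]'
cat > arc.py <<'E'
from h import *
import sys
H=np.array([.6476,.1555]);
def pose(th,g,z=.145,r=.168):
    a=np.radians(-95.2)-th;b=np.array([np.cos(a),np.sin(a)]);t=np.array([-b[1],b[0]])
    p=H+r*b-t*g;return np.r_[p,z],frame(DOWN,[-b[0],-b[1],0])
if __name__=='__main__':
    g=float(sys.argv[1])
    for th in map(float,sys.argv[2:]): print(th,pose(th,g)[0].round(3),end=' ');go(*pose(th,g))
    print(st()['joint_positions'].round(2))
E
python3 arc.py .045 1.95; python3 arc.py .03 1.95
```

```text
time: 37.9
position: [0.5246, 0.2142, 0.2497]
tool_rot: [-2.676, -1.641, 0.005]
ft_force: [0.4, -1.4, -0.3]
grip_width: 0.102
grip_force: 0.0
1.95 [0.518 0.272 0.145] pos [0.5246 0.2142 0.2497] slide [ 0.194 -0.126  0.419] ang [-0.007  0.003 -0.001] t 37.9
[-0.19  0.14 -0.27  1.59  0.04  1.42 -0.93]
1.95 [0.511 0.258 0.145] pos [0.5246 0.2142 0.2497] slide [ 0.134 -0.126  0.419] ang [-0.007  0.003 -0.001] t 37.9
[-0.19  0.14 -0.27  1.59  0.04  1.42 -0.93]
```

```bash
python3 -m inch '[{"slide":[0.194,-0.126,0],"angular":[0,0,0],"claw":-0.8},{"slide":[0.194,-0.126,0.1],"angular":[0,0,0],"claw":-0.8},{"slide":[0.194,-0.126,0.25],"angular":[0,0,0],"claw":-0.8},{"slide":[0.194,-0.126,0.38],"angular":[0,0,0],"claw":-0.8},{"slide":[0.194,-0.126,0.419],"angular":[0,0,0],"claw":-0.8},{"slide":[0.194,-0.126,0.419],"angular":[0,0,0],"claw":-0.8}]'
python3 arc.py .012 1.95 1.83 1.71 1.59 1.47
```

```text
time: 38.5
position: [0.5187, 0.267, 0.1444]
tool_rot: [-2.683, -1.632, 0.009]
ft_force: [-0.0, 0.9, 0.7]
grip_width: 0.098
grip_force: 0.0
1.95 [0.503 0.242 0.145] pos [0.5187 0.267  0.1444] slide [-0.116 -0.009 -0.002] ang [-0.007  0.008 -0.015] t 38.5
1.83 [0.494 0.224 0.145] pos [0.5187 0.267  0.1444] slide [-0.197 -0.01  -0.002] ang [-0.007  0.008 -0.244] t 38.5
1.71 [0.487 0.205 0.145] pos [0.5187 0.267  0.1444] slide [-0.277 -0.    -0.001] ang [-0.008  0.007 -0.473] t 38.5
1.59 [0.482 0.186 0.145] pos [0.5187 0.267  0.1444] slide [-0.356  0.019 -0.001] ang [-0.008  0.007 -0.702] t 38.5
1.47 [0.479 0.166 0.145] pos [0.5187 0.267  0.1444] slide [-0.432  0.047 -0.001] ang [-0.009  0.006 -0.931] t 38.5
[-0.26  0.24 -0.3   1.69  0.07  1.23 -1.06]
```

```bash
python3 -m inch '[{"slide":[-0.06,-0.009,0],"angular":[0,0,0],"claw":-0.8},{"slide":[-0.116,-0.009,0],"angular":[0,0,-0.02],"claw":-0.8},{"slide":[-0.16,-0.01,0],"angular":[0,0,-0.13],"claw":-0.8},{"slide":[-0.197,-0.01,0],"angular":[0,0,-0.24],"claw":-0.8},{"slide":[-0.277,0,0],"angular":[0,0,-0.47],"claw":-0.8},{"slide":[-0.356,0.019,0],"angular":[0,0,-0.7],"claw":-0.8},{"slide":[-0.432,0.047,0],"angular":[0,0,-0.93],"claw":-0.8},{"slide":[-0.432,0.047,0],"angular":[0,0,-0.93],"claw":-0.8}]'
python3 - <<'E'
from h import *
im=ctrl.get_image('scene');P=pts(im)
k=(im['depth']>0)&(P[...,2]>.08)&(P[...,2]<.09)&(P[...,0]>.25)&(P[...,0]<.66)&(P[...,1]>-.12)&(P[...,1]<.33)
q=P[k][:,:2]-[.6476,.1555];r=np.hypot(*q.T);q=q[(r>.22)&(r<.35)];a=np.arctan2(q[:,1],q[:,0]);th=(np.radians(-95.2)-a)%(2*np.pi);print('keeper',len(th),np.median(th).round(3),np.percentile(th,[10,90]).round(3))
E
python3 arc.py .012 1.35 1.22 1.09 .96
```

```text
time: 39.3
position: [0.4808, 0.1639, 0.1477]
tool_rot: [2.211, 2.23, -0.001]
ft_force: [-0.2, 0.8, 0.0]
grip_width: 0.101
grip_force: 0.0
keeper 547 1.958 [1.934 1.975]
1.35 [0.479 0.146 0.145] pos [0.4808 0.1661 0.1476] slide [-0.082 -0.006  0.01 ] ang [ 0.001 -0.    -0.235] t 39.35
1.22 [0.482 0.124 0.145] pos [0.4808 0.1661 0.1476] slide [-0.169  0.004  0.01 ] ang [ 0.001  0.    -0.483] t 39.35
1.09 [0.488 0.103 0.145] pos [0.4808 0.1661 0.1476] slide [-0.254  0.026  0.01 ] ang [ 0.001  0.    -0.731] t 39.35
0.96 [0.496 0.082 0.145] pos [0.4808 0.1661 0.1476] slide [-0.335  0.058  0.011] ang [ 0.001  0.    -0.98 ] t 39.35
[-0.11  0.07 -0.28  1.87  0.02  1.2  -0.4 ]
```

```bash
python3 - <<'E'
from h import *
im=ctrl.get_image('scene');save(im,'s6.png');cv2.imwrite('pics/c6.png',cv2.resize(im['color'][170:370,200:500,::-1],(780,520),interpolation=cv2.INTER_CUBIC))
E
```

```text
(no output)
```

View pics/c6.png

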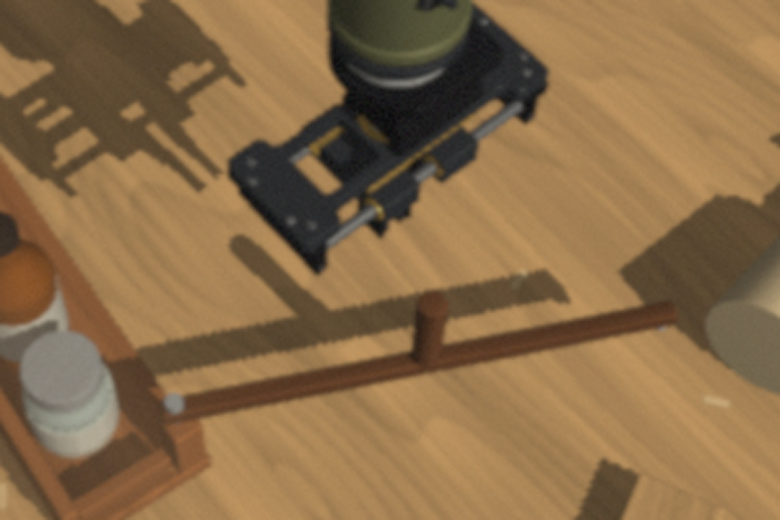

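The crop shows the bar untouched, with its knob at (430,330) and the gripper already past it: the fingertips passed over the knob. So the tips sit about 16 mm further back than stated, which matches the grasp slips. Return over the top and push lower, at TCP z 0.118.

```bash
sed -i 's/z=.145/z=.118/' arc.py; python3 arc.py .045 1.95
```

```text
1.95 [0.518 0.272 0.118] pos [0.4806 0.1675 0.1474] slide [0.415 0.154 0.118] ang [ 0.    -0.002  0.914] t 39.4
[-0.11  0.08 -0.29  1.87  0.02  1.2  -0.4 ]
```

```bash
python3 -m inch '[{"slide":[0,0,-0.18],"angular":[0,0,0],"claw":-0.8},{"slide":[0.15,0.05,-0.24],"angular":[0,0,0.25],"claw":-0.8},{"slide":[0.3,0.1,-0.24],"angular":[0,0,0.5],"claw":-0.8},{"slide":[0.415,0.154,-0.2],"angular":[0,0,0.75],"claw":-0.8},{"slide":[0.415,0.154,-0.1],"angular":[0,0,0.914],"claw":-0.8},{"slide":[0.415,0.154,0.02],"angular":[0,0,0.914],"claw":-0.8},{"slide":[0.415,0.154,0.118],"angular":[0,0,0.914],"claw":-0.8},{"slide":[0.415,0.154,0.118],"angular":[0,0,0.914],"claw":-0.8},{"slide":[0.415,0.154,0.118],"angular":[0,0,0.914],"claw":-0.8}]'
python3 arc.py .015 1.95 1.83 1.71 1.59 1.47
```

```text
time: 40.3
position: [0.5169, 0.273, 0.117]
tool_rot: [-2.673, -1.647, 0.003]
ft_force: [-0.0, 0.1, 0.7]
grip_width: 0.101
grip_force: 0.0
1.95 [0.505 0.245 0.118] pos [0.5169 0.273  0.117 ] slide [-0.122  0.007 -0.004] ang [-0.005  0.001  0.007] t 40.3
1.83 [0.495 0.227 0.118] pos [0.5169 0.273  0.117 ] slide [-0.203  0.004 -0.004] ang [-0.005  0.001 -0.223] t 40.3
1.71 [0.487 0.208 0.118] pos [0.5169 0.273  0.117 ] slide [-0.284  0.011 -0.004] ang [-0.005  0.001 -0.452] t 40.3
1.59 [0.482 0.189 0.118] pos [0.5169 0.273  0.117 ] slide [-0.363  0.028 -0.004] ang [-0.005  0.    -0.681] t 40.3
1.47 [0.479 0.169 0.118] pos [0.5169 0.273  0.117 ] slide [-0.44   0.054 -0.004] ang [-0.005  0.    -0.91 ] t 40.3
[-0.25  0.26 -0.32  1.72  0.09  1.17 -1.07]
```

```bash
cat > keep.py <<'E'
from h import *
im=ctrl.get_image('scene');save(im,'s_k.png');P=pts(im)
k=(im['depth']>0)&(P[...,2]>.076)&(P[...,2]<.092)&(P[...,0]>.25)&(P[...,0]<.68)&(P[...,1]>-.25)&(P[...,1]<.33)
q=P[k][:,:2]-[.6476,.1555];r=np.hypot(*q.T)
for a,b in((.05,.13),(.22,.345)):
    s=q[(r>a)&(r<b)];t=(np.radians(-95.2)-np.arctan2(s[:,1],s[:,0])+.3)%(2*np.pi)-.3
    if len(t):print('keeper',len(t),np.median(t).round(3),np.percentile(t,[10,90]).round(3))
E
python3 -m inch '[{"slide":[-0.06,0.007,0],"angular":[0,0,0],"claw":-0.8},{"slide":[-0.122,0.007,0],"angular":[0,0,0],"claw":-0.8},{"slide":[-0.163,0.006,0],"angular":[0,0,-0.1],"claw":-0.8},{"slide":[-0.203,0.004,0],"angular":[0,0,-0.22],"claw":-0.8},{"slide":[-0.284,0.011,0],"angular":[0,0,-0.45],"claw":-0.8},{"slide":[-0.284,0.011,0],"angular":[0,0,-0.45],"claw":-0.8}]'
python3 keep.py; python3 arc.py .015 1.59 1.47 1.35 1.23 1.11
```

```text
time: 40.9
position: [0.4871, 0.2035, 0.1174]
tool_rot: [2.465, 1.946, -0.004]
ft_force: [-0.3, 0.5, 0.5]
grip_width: 0.104
grip_force: 0.0
keeper 432 1.631 [1.516 1.715]
keeper 127 1.59 [-0.203  1.61 ]
1.59 [0.482 0.189 0.118] pos [0.4876 0.2052 0.1174] slide [-0.069 -0.005 -0.002] ang [-0.001  0.002 -0.242] t 40.95
1.47 [0.479 0.169 0.118] pos [0.4876 0.2052 0.1174] slide [-0.149  0.003 -0.002] ang [-0.001  0.002 -0.471] t 40.95
1.35 [0.479 0.149 0.118] pos [0.4876 0.2052 0.1174] slide [-0.228  0.02  -0.002] ang [-0.001  0.001 -0.7  ] t 40.95
1.23 [0.481 0.128 0.118] pos [0.4876 0.2052 0.1174] slide [-0.305  0.047 -0.002] ang [-0.001  0.001 -0.929] t 40.95
1.11 [0.486 0.109 0.118] pos [0.4876 0.2052 0.1174] slide [-0.377  0.083 -0.002] ang [-1.000e-03  1.000e-03 -1.158e+00] t 40.95
[-0.15  0.15 -0.32  1.86  0.05  1.15 -0.73]
```

```bash
python3 -m inch '[{"slide":[-0.069,-0.005,0],"angular":[0,0,-0.24],"claw":-0.8},{"slide":[-0.149,0.003,0],"angular":[0,0,-0.47],"claw":-0.8},{"slide":[-0.228,0.02,0],"angular":[0,0,-0.7],"claw":-0.8},{"slide":[-0.305,0.047,0],"angular":[0,0,-0.93],"claw":-0.8},{"slide":[-0.305,0.047,0],"angular":[0,0,-0.93],"claw":-0.8}]'
python3 arc.py .022 1.1 .98 .86 .74
```

```text
time: 41.45
position: [0.4821, 0.1277, 0.1168]
tool_rot: [-1.927, -2.481, 0.003]
ft_force: [0.3, 0.0, -0.4]
grip_width: 0.102
grip_force: 0.0
1.1 [0.483 0.114 0.118] pos [0.4821 0.1277 0.1168] slide [-0.056 -0.009 -0.005] ang [-0.003  0.002 -0.248] t 41.45
0.98 [0.49  0.094 0.118] pos [0.4821 0.1277 0.1168] slide [-0.137 -0.004 -0.004] ang [-0.003  0.001 -0.477] t 41.45
0.86 [0.498 0.076 0.118] pos [0.4821 0.1277 0.1168] slide [-0.217  0.011 -0.004] ang [-0.003  0.001 -0.706] t 41.45
0.74 [0.509 0.058 0.118] pos [0.4821 0.1277 0.1168] slide [-0.295  0.035 -0.004] ang [-0.004  0.001 -0.935] t 41.45
[-0.03  0.08 -0.29  1.93  0.03  1.14 -0.08]
```

```bash
python3 -m inch '[{"slide":[-0.056,-0.009,0],"angular":[0,0,-0.25],"claw":-0.8},{"slide":[-0.137,-0.004,0],"angular":[0,0,-0.48],"claw":-0.8},{"slide":[-0.217,0.011,0],"angular":[0,0,-0.71],"claw":-0.8},{"slide":[-0.295,0.035,0],"angular":[0,0,-0.93],"claw":-0.8},{"slide":[-0.295,0.035,0],"angular":[0,0,-0.93],"claw":-0.8}]'
python3 keep.py
python3 arc.py .026 .66 .54 .42 .3 .2
```

```text
time: 41.95
position: [0.5099, 0.0597, 0.1167]
tool_rot: [-1.272, -2.872, 0.001]
ft_force: [-0.1, -0.6, 0.3]
grip_width: 0.103
grip_force: 0.0
keeper 407 0.702 [0.597 0.815]
keeper 25 -0.203 [-0.209 -0.192]
0.66 [0.514 0.05  0.118] pos [0.5091 0.0615 0.1166] slide [-0.046 -0.015 -0.006] ang [-0.002 -0.003 -0.16 ] t 42.0
0.54 [0.528 0.035 0.118] pos [0.5091 0.0615 0.1166] slide [-0.128 -0.016 -0.006] ang [-0.002 -0.003 -0.389] t 42.0
0.42 [0.543 0.022 0.118] pos [0.5091 0.0615 0.1166] slide [-0.209 -0.007 -0.006] ang [-0.002 -0.003 -0.618] t 42.0
0.3 [0.56  0.01  0.118] pos [0.5091 0.0615 0.1166] slide [-0.288  0.012 -0.006] ang [-0.001 -0.003 -0.847] t 42.0
0.2 [0.575 0.002 0.118] pos [0.5091 0.0615 0.1166] slide [-0.352  0.034 -0.006] ang [-1.000e-03 -4.000e-03 -1.038e+00] t 42.0
[ 0.07  0.11 -0.25  1.9   0.03  1.14  0.54]
```

```bash
python3 -m inch '[{"slide":[-0.046,-0.015,0],"angular":[0,0,-0.16],"claw":-0.8},{"slide":[-0.128,-0.016,0],"angular":[0,0,-0.39],"claw":-0.8},{"slide":[-0.209,-0.007,0],"angular":[0,0,-0.62],"claw":-0.8},{"slide":[-0.288,0.012,0],"angular":[0,0,-0.85],"claw":-0.8},{"slide":[-0.288,0.012,0],"angular":[0,0,-0.85],"claw":-0.8}]'
python3 keep.py
python3 arc.py .024 .22 .15 .1 .05 0 -.04 -.08
```

```text
time: 42.5
position: [0.5608, 0.0104, 0.1163]
tool_rot: [-0.603, -3.082, 0.0]
ft_force: [-0.3, 0.1, -0.4]
grip_width: 0.104
grip_force: 0.0
keeper 401 0.264 [0.162 0.386]
keeper 255 0.252 [-0.1    0.271]
0.22 [0.573 0.003 0.118] pos [0.5595 0.0116 0.1161] slide [-0.064 -0.011 -0.008] ang [-0.    -0.006 -0.147] t 42.55
0.15 [ 0.584 -0.002  0.118] pos [0.5595 0.0116 0.1161] slide [-0.112 -0.013 -0.008] ang [ 0.    -0.006 -0.28 ] t 42.55
0.1 [ 0.592 -0.005  0.118] pos [0.5595 0.0116 0.1161] slide [-0.146 -0.012 -0.008] ang [ 0.    -0.006 -0.376] t 42.55
0.05 [ 0.6   -0.007  0.118] pos [0.5595 0.0116 0.1161] slide [-0.18  -0.009 -0.008] ang [ 0.    -0.006 -0.471] t 42.55
0.0 [ 0.608 -0.01   0.118] pos [0.5595 0.0116 0.1161] slide [-0.213 -0.005 -0.008] ang [ 0.    -0.006 -0.567] t 42.55
-0.04 [ 0.615 -0.011  0.118] pos [0.5595 0.0116 0.1161] slide [-0.24   0.    -0.008] ang [ 0.001 -0.006 -0.643] t 42.55
-0.08 [ 0.622 -0.012  0.118] pos [0.5595 0.0116 0.1161] slide [-0.267  0.006 -0.008] ang [ 0.001 -0.006 -0.72 ] t 42.55
[ 0.14  0.21 -0.24  1.79  0.05  1.16  1.07]
```

```bash
python3 -m inch '[{"slide":[-0.06,-0.011,-0.004],"angular":[0,0,-0.15],"claw":-0.8},{"slide":[-0.11,-0.012,-0.004],"angular":[0,0,-0.3],"claw":-0.8},{"slide":[-0.14,-0.01,-0.004],"angular":[0,0,-0.45],"claw":-0.8},{"slide":[-0.16,-0.009,-0.004],"angular":[0,0,-0.55],"claw":-0.8},{"slide":[-0.175,-0.008,-0.004],"angular":[0,0,-0.56],"claw":-0.8},{"slide":[-0.185,-0.007,-0.004],"angular":[0,0,-0.56],"claw":-0.8},{"slide":[-0.185,-0.007,-0.004],"angular":[0,0,-0.56],"claw":-0.8}]'
python3 keep.py
```

```text
time: 43.25
position: [0.6014, -0.0077, 0.1171]
tool_rot: [-0.143, -3.136, 0.0]
ft_force: [0.6, 0.2, -0.7]
grip_width: 0.102
grip_force: 0.0
keeper 416 0.06 [-0.039  5.521]
keeper 266 0.05 [0.034 0.068]
```

```bash
python3 -m inch '[{"slide":[-0.012,0,0],"angular":[0,0,0],"claw":-0.8},{"slide":[-0.024,0,0],"angular":[0,0,0],"claw":-0.8},{"slide":[-0.036,0.001,0],"angular":[0,0,0],"claw":-0.8},{"slide":[-0.036,0.001,0],"angular":[0,0,0],"claw":-0.8}]'
python3 keep.py
```

```text
time: 43.7
position: [0.6097, -0.0095, 0.1169]
tool_rot: [-0.142, -3.134, 0.002]
ft_force: [-1.3, -0.5, -0.7]
grip_width: 0.099
grip_force: 0.9
keeper 410 0.01 [-0.079  0.122]
keeper 328 0.01 [-0.006  0.03 ]
```

```bash
python3 -m inch '[{"slide":[-0.008,0,0],"angular":[0,0,0],"claw":-0.8},{"slide":[-0.014,0,0],"angular":[0,0,0],"claw":-0.8},{"slide":[-0.02,0,0],"angular":[0,0,0],"claw":-0.8},{"slide":[-0.02,0,0],"angular":[0,0,0],"claw":-0.8}]'
python3 keep.py
```

```text
time: 44.15
position: [0.6145, -0.0095, 0.1169]
tool_rot: [-0.141, -3.133, 0.001]
ft_force: [-4.6, -0.9, 2.5]
grip_width: 0.097
grip_force: 2.4
keeper 433 -0.016 [-0.117  0.096]
keeper 386 -0.015 [-0.034  0.004]
```

```bash
python3 -m inch '[{"slide":[-0.008,0,0],"angular":[0,0,0],"claw":-0.8},{"slide":[-0.016,0,0],"angular":[0,0,0],"claw":-0.8},{"slide":[-0.016,0,0],"angular":[0,0,0],"claw":-0.8}]'
python3 keep.py
```

```text
time: 44.5
position: [0.6148, -0.0097, 0.1167]
tool_rot: [-0.14, -3.125, 0.001]
ft_force: [-14.8, 0.3, 9.3]
grip_width: 0.103
grip_force: 7.4
keeper 424 -0.019 [-0.109  0.098]
keeper 359 -0.018 [-0.034  0.002]
```

```bash
python3 -m inch '[{"slide":[0,0,0],"angular":[0,0,0],"claw":-0.8},{"slide":[0.05,0,0],"angular":[0,0,0],"claw":-0.8},{"slide":[0.15,0,0],"angular":[0,0,0],"claw":-0.8},{"slide":[0.35,0,-0.05],"angular":[0,0,0],"claw":-0.8},{"slide":[0.4,0,-0.2],"angular":[0,0,0],"claw":-0.8},{"slide":[0.4,0,-0.4],"angular":[0,0,0],"claw":-0.8},{"slide":[0.4,0,-0.5],"angular":[0,0,0],"claw":-0.8},{"slide":[0.4,0,-0.5],"angular":[0,0,0],"claw":-0.8}]'
python3 keep.py; python3 - <<'E'
from mal import *
im=ctrl.get_image('top');P=pts(im);ok=im['depth']>0
def reg(x0,x1,y0,y1,z0,z1): return P[ok&(P[...,0]>x0)&(P[...,0]<x1)&(P[...,1]>y0)&(P[...,1]<y1)&(P[...,2]>z0)&(P[...,2]<z1)]
for n,r in dict(back=(.7,.76,-.17,.15,.054,.066),bar=(.58,.66,-.17,.13,.08,.09)).items():
    q=reg(*r);c=np.polyfit(q[:,1],q[:,0],1);print(n,len(q),'yaw slope',c.round(4))
f,d=axis([reg(.63,.73,-.1,-.012,.02,.2)]);f,d=axis([reg(.63,.73,-.1,-.012,.11,.2)])
for n,r in dict(oil=(.62,.74,-.02,.06,.155,.18),fat=(.62,.74,-.17,-.1,.14,.165),wax=(.62,.74,.06,.14,.09,.11)).items():
    q=reg(*r)
    if len(q): print(n,len(q),((q.min(0)+q.max(0))/2).round(3))
cv2.imwrite('pics/c7.png',np.hstack([cv2.resize(im['color'][110:220,270:480,::-1],(400,210)),cv2.resize(cv2.imread('pics/s_k.png')[190:380,120:300],(400,420),interpolation=cv2.INTER_CUBIC)[:210*2:2]]))
cv2.imwrite('pics/c7.png',cv2.resize(cv2.imread('pics/s_k.png')[170:390,120:320],(545,600),interpolation=cv2.INTER_CUBIC))
E
```

```text
time: 45.35
position: [0.5236, -0.0006, 0.2476]
tool_rot: [0.14, 3.13, -0.0]
ft_force: [-0.5, -0.1, 0.5]
grip_width: 0.1
grip_force: 0.0
keeper 427 -0.016 [-0.117  0.095]
keeper 448 -0.011 [-0.032  0.012]
back 844 yaw slope [0.0836 0.725 ]
bar 416 yaw slope [0.0275 0.6388]
face [ 0.6961 -0.0562  0.0245] axis [-0.165 -0.021  0.986] tilt deg 9.6 rms 0.0058
face [ 0.7047 -0.0741  0.0725] axis [-0.238  0.154  0.959] tilt deg 16.5 rms 0.003
oil 156 [0.68  0.021 0.166]
fat 113 [ 0.671 -0.128  0.151]
wax 528 [0.677 0.102 0.099]
```

View pics/c7.png

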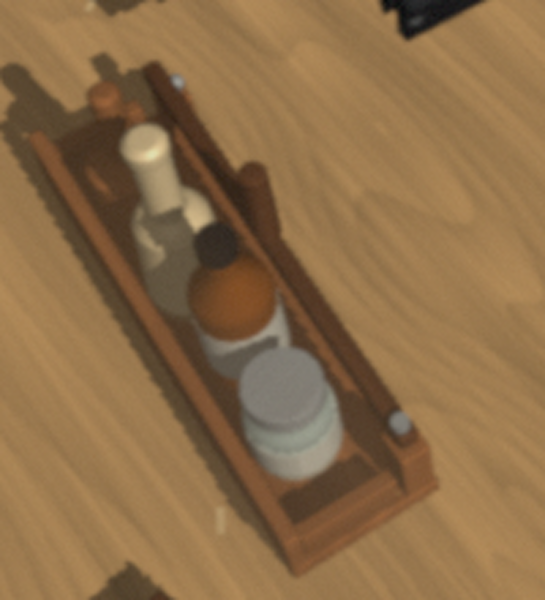

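The crop shows the bar lying behind the catch ball at (178,82), with the mallet and all three neighbours upright. One last numeric check.

```bash
python3 - <<'E'
from mal import *
f,d=axis(fit(.6,.76,-.1,.005,.03,.2,('scene',)))
im=ctrl.get_image('top');P=pts(im);ok=im['depth']>0
q=P[ok&(P[...,2]>.078)&(P[...,2]<.092)&(P[...,0]>.59)&(P[...,1]>-.19)&(P[...,1]<.15)]
L=.6476+(q[:,1]-.1555)*.09;k=abs(q[:,0]-L)<.013;q=q[k]
for i in range(3):
    c=np.polyfit(q[:,1],q[:,0],1);q=q[abs(q[:,0]-np.polyval(c,q[:,1]))<.009]
print('bar slope',c,len(q),'rack .0836')
s=st();print(s['time'],s['ft_force'].round(1))
E
```

```text
scene 0.86 [182.7, 250.9, 36.4, 67.7] 1277
[ 0.654 -0.079  0.03 ] [0.709 0.003 0.192] [ 0.686 -0.046  0.106]
face [ 0.6777 -0.0573  0.0191] axis [ 0.005 -0.006  1.   ] tilt deg 0.4 rms 0.0031
bar slope [0.08478554 0.63360381] 532 rack .0836
45.6 [ 0.4 -0.3  0.5]
```

The bar is parallel to the rack (slope 0.0848 against 0.0836), so it is shut. The mallet is upright, within about 5 mm of the pad's centre.

```bash
python3 -c "
from bench import ctrl
print(ctrl.close_job())"
```

```text
the job is handed in; nothing more can be done
None
```

I handed the job in at about 46 s of the 72 s allowed: the mallet was stood on the bench and let go, then set upright on the pad about 5 mm off centre, and the keeper bar is shut past its catch, with all three neighbours still upright; no verdict came back.

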